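Set a panel stop jack to 4 and lock its jam nut against a held spindle

ROBOT

A 6-joint arm with a two-finger parallel gripper is mounted at the origin on a cart in front of the work surface, level with it; the furniture and walls round the work are solid. World frame = base frame: x ahead of the robot, y to its left, z up, the work surface at z = 0. Lengths are in m, angles in rad, forces in N, time in s.
With the tool pointing down it reaches from about 0.35 to 0.85 m from the base axis. Payload 8.1 kg.
Tool frame: the origin (TCP) lies midway between the tips of the shut fingers; the grasp point (between the pads) lies 19 mm behind it; z points along the fingers, y is the direction in which the jaws open and shut (so a half turn about z gives the same grasp; the last joint's range is limited). The gripper opens to 85 mm and grips with 20 to 120 N. Pads are 22 mm wide; open, the fingers measure 114 mm over their backs; the gripper's body (76 mm by 85 mm) begins 54 mm behind the grasp point. The pads swing forward as they close: fully open they stand 13 mm farther back than shut.
Start: joints at [-1.303, 0.13, 1.488, -0, 1.523, -0.085], TCP at [0.207, -0.563, 0.21] pointing down, gripper open.
Joint ranges: [-2.96, 2.96], [-0.89, 2.26], [0.02, 2.5], [-1.34, 4.48], [0, 2.73], [-2.66, 2.66]. Speed limits (rad/s): [2.39, 2.39, 2.79, 3.14, 3.14, 3.14].

INTERFACE

Orientations are given as a rotation vector (axis times angle).
In Python, from plant import r, read_camera, get_calibration, job gives the robot as it stands.
- The arm moves only by the tool step_arm, never from a script. Its argument "commands" is a list of rows, each a list of 2 entries, a list of its own where there are three numbers: the shift along the tool's x, y, z in mm, then the turn, a rotation vector about the tool's x, y, z in degrees. In form: [[[tx, ty, tz], [wx, wy, wz]], ...]. A call has 1 to 5 rows; each row is the pose to reach, as a shift and turn from the pose commanded when the call began, along the tool's axes at that moment; what a row does not reach only later rows make up. A row lasts 1/12 s, in which the tool goes at most 41.7 mm and 7.16 degrees, less where a joint would pass 70% of its speed; a pose out of reach is approached as far as the arm can. A call with a gripper value outside its range is refused whole. "claw" is the finger opening in mm, from 0 to 85.4, set as the call begins (left out, the last holds). The fingers move at their own pace and stop on an object; "squeeze" is the grip in N (left out, the last holds). Time passes only in rows, so rows that repeat a pose let the fingers close. It gives the time, the measured TCP pose, the force and the opening at its end, in the units of the state.
- r.state(): the state, without advancing time (a new reading comes with each control period).
- read_camera(name): name is "scene" or "top" or "wrist"; returns (picture, depth): 384x512x3 uint8, blue, green, red; 384x512 float32, m along the optical axis (not along the pixel's ray), 0 where there is no reading.
- get_calibration(name): a dict with "camera_matrix" (3x3 intrinsics, pixels), "distortion" ([k1, k2, p1, p2, k3] as OpenCV has them; the pictures are not rectified), "camera_from_world" (4x4, takes a point from world to camera coordinates). Camera axes: x right, y down, z forward; pixel columns grow to the right and rows downward; lengths in m; the calibration is good to about 2 mm. A picture is of the moment at which its call begins: read the wrist's pose just before it. get_calibration takes no time and is no camera call; for the wrist camera it gives the pose at the moment of the call.
- job.finish_job(): hands the job in, once; it reports no verdict.
The state is a dict: "time": time; "qpos": joint angles; "joint_velocities": joint speeds; "tau": joint torques, N m; "eef_pos": TCP position; "tool_rot": TCP orientation; "ft_force": force on the tool from outside, world axes, zero at the start; "ft_torque": the same for the moment, N m; "opening": opening from 0.0 (shut) to 1.0 (fully open).
Only numpy, scipy, OpenCV 4.12 (cv2) and the standard library are available. Lean on these libraries where they do the work, as an engineer would, in place of code of your own. Each camera call takes 0.05 s, during which the arm holds its last target.

TASK

Turn the hex spindle of the panel stop jack until the 4 stands centred in the dial window. Then fit the holding spanner on the spindle's hex with its handle lying on the bracket, next to the upright lug, and with the spindle held that way swing the locknut's lever clockwise until the nut is tight. The whole 4 must still show in the window; leave the spanner on the hex and do not disturb the other things on the table.

Things in the scene. Friction and masses are not known exactly. Their poses are not given: they have to be found in the camera images.
- jack: Fixed stop jack, a screw support for panel edges. Origin: on the table, on the upright spindle axis; dial window on its -x side. Foot 124x124x12 mm, housing 92x92 mm, cover top 45 mm up. Upward on the axis: locknut (45 mm round, 47-59 mm up), spindle collar (44 mm round, top 64), steel hex (32 mm across flats, 64-88), brass domed tip (31 mm round, tapering, to 98).
- dial_window (a point): Centre of the window in the aluminium cover, 34 mm from the spindle axis on the jack's -x side, 45 mm up: 16 mm (x) by 22 mm (y), a red index mark at each side. It shows one white number, 1 to 6, of the black dial disc that turns with the spindle; read upright from the -x side.
- spindle (a joint): Spindle angle, rad, counter-clockwise from above positive, range -0.3 to 5.54. Number n (1 to 6) is centred in the window at (n-1)*1.0472: 4 at 3.1416. Lifts 1 mm per number. Friction 0.06 N m. Thread drag of 0.12 N m ties spindle and nut together: turning the spindle takes the nut and lever along, and turning the nut takes the spindle along unless it is held.
- lever_tight (a point): Fixed point of the jack: where lever_grip stands once the locknut is tight, seated on the cover (a hard stop). The lever then points at -2.0 rad (clockwise) from the jack's +x; tightening is clockwise from above. Loosened, the lever stands at most 2.1 rad back, counter-clockwise, from here. The nut stays where it is left.
- hex_mid (a point): Centre of the hex: on the spindle axis, mid-height, 76 mm above the table when 4 is set (up to 1.4 mm lower before). Turns with the spindle. Flats every 60 deg: their normals lie at spindle angle + 30 deg (+ multiples of 60) from the jack's +x, so whenever a number is centred one pair of flats is parallel to the jack's arm. Hex 24 mm tall; 32 mm across flats.
- lever_grip (a point): Middle of the black upright round grip at the end of the locknut's lever: grip 16.5 mm thick (19 mm at its ends), from 20 mm below this point to 13 mm above it; 80 mm from the spindle axis, 76 to 78 mm above the table. It circles the axis with the nut.
- bracket_ledge (a point): Point on the top of the bracket, 64 mm up (level with the collar's top), 150 mm from the spindle axis, on the centre line of the foot's arm, which leaves the axis at 120 deg counter-clockwise from the jack's +x. Ledge 32 mm along the arm, 50 mm across. On its clockwise side an upright lug, 23 mm tall, 10 mm thick, inner face 14.5 mm from the centre line.
- holding_spanner: Loose flat open-ended steel spanner, black sleeve, 0.11-0.22 kg, lying flat. Origin: midway between the jaw faces, at the flat underside (on the spindle axis when fitted). +x along the handle, away from the mouth. Jaw gap 33.3 mm, mouth flared, its bottom at x=20 mm; head 10 mm thick, 66 wide, x -24 to 37. Shank 18 wide, 9 thick; sleeve 22 wide, 14 thick, x 55 to 181 mm.
- spanner_heel (a point): Point on the underside of the spanner's handle, 150 mm from its origin along its +x; it comes to lie on the bracket's ledge.
- cell_stack (a point): Foremost point of the tall fixed stack of plywood cells that overhangs the table behind the space between jack and spanner (solid, 0.5 m high, about 0.6 m wide; nothing of it is nearer to the robot than this point's x). Carry things past it on the robot's side, at least 0.1 m in front; a swing about the base at the jack's distance strikes it.
- sanding_block: Tan sanding block, 61x100x31 mm; bystander.
- wood_block_1: Pine offcut, 45x70x32 mm; bystander.
- ply_panel_1: Small six-sided plywood panel, 62x59x9 mm, lying flat; bystander.
- ply_panel_2: Small six-sided plywood panel, 56x67x9 mm, lying flat; bystander.
- pencil_red: Red carpenter pencil, 9x164x8 mm; bystander.

How it is judged:
On the way, in this order (a step that is already met when the one before it is completed fails the run):
1. the whole 4 stands in the dial window (value of joint spindle between 2.942 and 3.342 rad), for 0.2 s.
2. the holding spanner is on the hex with its handle on the bracket, the 4 still in the window and the nut not yet tight (all of step 1 and horizontal distance between holding_spanner and hex_mid below 0.006 m and z of holding_spanner in the frame of hex_mid between -0.016 and 0.004 m and angle between holding_spanner's own z axis and vertical below 0.1 rad and horizontal distance between spanner_heel and bracket_ledge below 0.018 m and horizontal distance between lever_grip and lever_tight above 0.03 m and contact force between holding_spanner and the fingers below 0.5 N), for 0.2 s.
3. the locknut is tight while the spanner holds the spindle at 4 (all of step 1 and horizontal distance between holding_spanner and hex_mid below 0.006 m and z of holding_spanner in the frame of hex_mid between -0.016 and 0.004 m and angle between holding_spanner's own z axis and vertical below 0.1 rad and horizontal distance between spanner_heel and bracket_ledge below 0.018 m and horizontal distance between lever_grip and lever_tight below 0.008 m), for 0.2 s.
At the end, for the whole second after the job is handed in: Spindle within 0.2 rad of 3.1416 (4 whole in the window), lever grip within 8 mm of its tight point, spanner level on the hex (origin within 6 mm of the spindle axis, tilt under 0.1 rad) with its heel within 18 mm of the ledge point, all at rest, bystanders within 30 mm of their places (all of step 3 and linear speed of holding_spanner below 0.02 m/s and velocity of joint spindle between -0.05 and 0.05 rad/s); the robot touches nothing.
It fails at once if one of the other things on the table is disturbed (moved more than 30 mm) (distance of any of sanding_block, wood_block_1, ply_panel_1, ply_panel_2, pencil_red from where it was at the start of the episode above 0.03 m).
It also fails if it takes over 72 s, if anything falls off the work surface, if the arm or the gripper's body presses on something with over 40 N, if the wrist force passes 120 N, or if a joint passes its speed limit or range.

## Working session

There is one attempt and no reset: what is moved stays moved. The work goes in short steps, Python scripts to look and compute and a tool call to move; the robot and the scene stay as the last step left them, time stands still between calls to the robot, and variables do not carry over. Pictures are saved under pics/ and viewed, and the job is handed in when it is done.

Besides the shell and the picture viewer there is one more tool, called after "Request:" as a command line: name --argument value ..., lists and objects as JSON in quotes. step_arm: Moves the arm, as the interface text tells. Its arguments: {"type":"object","properties":{"commands":{"type":"array"},"claw":{"type":"number"},"squeeze":{"type":"number"}},"required":["commands"]}

```bash
ls -la; mkdir -p pics; python3 - <<'E'
from plant import r, read_camera, get_calibration, job
import cv2,numpy as np
print(r.state())
for n in ["scene","top","wrist"]:
    c=get_calibration(n); print(n,np.round(c["camera_matrix"],1).tolist(),np.round(c["distortion"],4),np.round(c["camera_from_world"],3).tolist())
    p,d=read_camera(n); cv2.imwrite(f"pics/{n}0.png",p); np.savez(f"pics/{n}0.npz",p=p,d=d)
E
```

```text
total 12
drwxr-xr-x  3 agent agent 4096 Dec  6 20:04 .
drwxr-xr-x 23 root  root  4096 Dec  6 20:04 ..
drwxr-xr-x  2 agent agent 4096 Dec  6 20:04 pics
{'time': 0.0, 'qpos': array([-1.30337491e+00,  1.31172020e-01,  1.48927779e+00,  3.20468165e-05,
        1.52300950e+00, -8.53597726e-02]), 'joint_velocities': array([ 0.00016613,  0.00098188,  0.00072481, -0.00010574, -0.00090862,
        0.0009058 ]), 'tau': array([ 3.26122363e-04, -5.69402933e+01, -5.00547624e+01, -1.97298050e-04,
        1.45542371e-02, -2.73628348e-05]), 'eef_pos': array([ 0.20720403, -0.5624572 ,  0.20943881]), 'tool_rot': array([-3.09101352e+00, -5.50949156e-01,  2.16346765e-04]), 'ft_force': array([-0.58850595, -0.29269508, -0.49435577]), 'ft_torque': array([ 0.03241723, -0.00344627,  0.00075831]), 'opening': 0.9951526144093912}
scene [[392.8, 0.0, 252.7], [0.0, 392.8, 191.6], [0.0, 0.0, 1.0]] [-0.1279  0.      0.      0.      0.    ] [[-0.877, -0.48, -0.017, 0.389], [-0.348, 0.659, -0.666, 0.27], [0.331, -0.578, -0.745, 1.342], [0.0, 0.0, 0.0, 1.0]]
top [[384.2, 0.0, 262.0], [0.0, 384.2, 184.1], [0.0, 0.0, 1.0]] [-0.0444  0.      0.      0.      0.    ] [[-0.03, -1.0, -0.003, 0.011], [-0.988, 0.03, -0.15, 0.498], [0.15, -0.002, -0.989, 1.606], [0.0, 0.0, 0.0, 1.0]]
wrist [[281.0, 0.0, 257.8], [0.0, 281.0, 187.8], [0.0, 0.0, 1.0]] [-0.0577  0.      0.      0.      0.    ] [[0.346, -0.938, -0.001, -0.599], [-0.901, -0.333, 0.277, -0.036], [-0.261, -0.095, -0.961, 0.379], [0.0, 0.0, 0.0, 1.0]]
```

View pics/scene0.png

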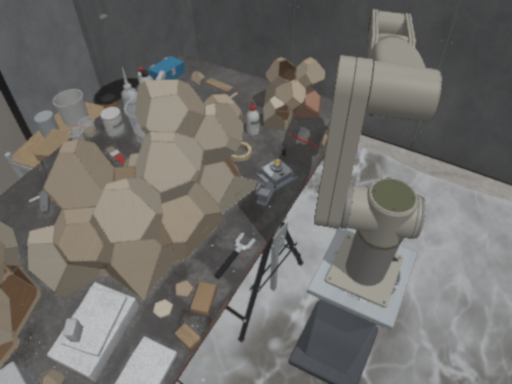

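View pics/top0.png

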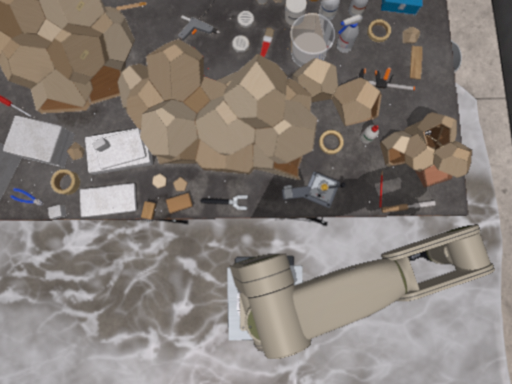

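View pics/wrist0.png

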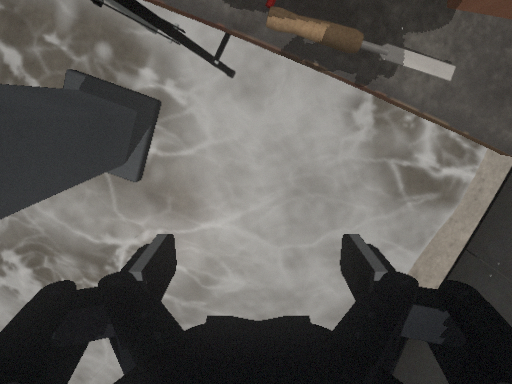

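The top view shows the jack around (322,188) with its bracket arm to the left (295,192). The spanner is at (225,202) with its mouth to the right, towards the jack. The scene view shows the jack at (277,172) and the spanner head at (243,243).

```bash
cat > h.py <<'E'
import numpy as np, cv2
from scipy.spatial.transform import Rotation as R
def ray(c,uv):
    K=np.array(c["camera_matrix"],float);D=np.array(c["distortion"],float);T=np.array(c["camera_from_world"])
    n=cv2.undistortPoints(np.array(uv,float).reshape(-1,1,2),K,D).reshape(-1,2)
    d=np.c_[n,np.ones(len(n))]@T[:3,:3]      # world dirs
    o=-T[:3,:3].T@T[:3,3]
    return o,d
def onz(c,uv,z):
    o,d=ray(c,uv); return o+d*((z-o[2])/d[:,2])[:,None]
def proj(c,P):
    T=np.array(c["camera_from_world"]);rv=cv2.Rodrigues(T[:3,:3])[0]
    return cv2.projectPoints(np.array(P,float).reshape(-1,1,3),rv,T[:3,3],np.array(c["camera_matrix"],float),np.array(c["distortion"],float))[0].reshape(-1,2)
def cloud(c,d):
    v,u=np.indices(d.shape);uv=np.stack([u,v],-1).reshape(-1,2)
    o,dr=ray(c,uv); return (o+dr*d.reshape(-1,1)).reshape(*d.shape,3)
E
python3 - <<'E'
from plant import get_calibration
import numpy as np,cv2
from h import *
for n,(x0,y0,x1,y1) in {"top":(190,160,390,225),"scene":(200,130,330,290)}.items():
    z=np.load(f"pics/{n}0.npz");p=z["p"][y0:y1,x0:x1]
    s=min(780/(x1-x0),590/(y1-y0)); cv2.imwrite(f"pics/{n}0z.png",cv2.resize(p,None,fx=s,fy=s,interpolation=cv2.INTER_CUBIC)); print(n,s)
c=get_calibration("top");z=np.load("pics/top0.npz");C=cloud(c,z["d"])
for uv in [(324,187),(240,202),(215,202),(290,192),(345,183),(305,215),(300,170),(311,145)]: print(uv,np.round(C[uv[1],uv[0]],3))
E
```

```text
top 3.9
scene 3.6875
(324, 187) [ 0.468 -0.259  0.102]
(240, 202) [ 0.429  0.094 -0.011]
(215, 202) [0.429 0.2   0.016]
(290, 192) [ 0.456 -0.121  0.066]
(345, 183) [ 0.497 -0.368  0.002]
(305, 215) [ 0.362 -0.186  0.002]
(300, 170) [ 0.561 -0.174  0.   ]
(311, 145) [ 0.595 -0.186  0.305]
```

View pics/top0z.png

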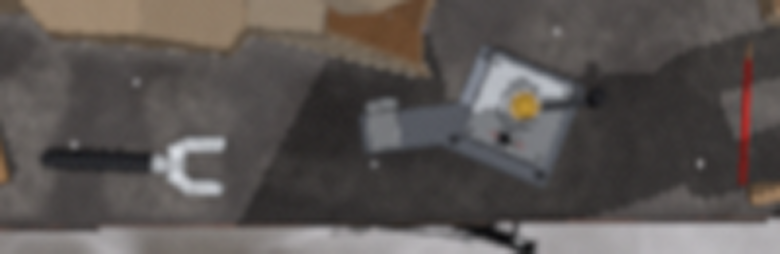

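View pics/scene0z.png

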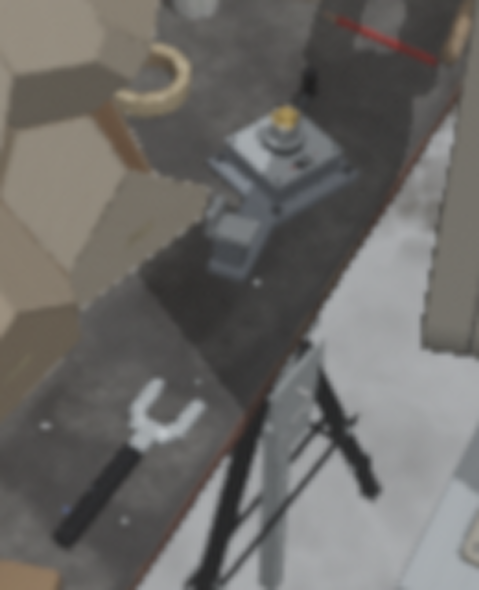

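```bash
cat >> h.py <<'E'
def goto(s,pos=None,xdir=None,pos_is_tcp=True):
    """shift in mm in tool axes and turn about tool z (deg) for target TCP and desired world heading of tool x (deg), tool down"""
    Rt=R.from_rotvec(s["tool_rot"]).as_matrix()
    out=[]
    if pos is not None: out.append(np.round(Rt.T@(np.array(pos)-s["eef_pos"])*1000,1))
    if xdir is not None:
        a=np.deg2rad(xdir); X=np.array([np.cos(a),np.sin(a),0]); Z=np.array([0,0,-1.]); Rn=np.c_[X,np.cross(Z,X),Z]
        out.append(np.round(np.rad2deg(R.from_matrix(Rt.T@Rn).as_rotvec()),2))
    return out
E
python3 - <<'E'
from plant import r,get_calibration
from h import *
s=r.state();c=get_calibration("wrist");T=np.array(c["camera_from_world"])
o=-T[:3,:3].T@T[:3,3]; Rt=R.from_rotvec(s["tool_rot"]).as_matrix()
print("cam in tool",Rt.T@(o-s["eef_pos"]),"\nRcam in tool",np.round(Rt.T@T[:3,:3].T,3),"\nRt",np.round(Rt,3))
print(goto(s,[0.40,-0.235,0.25],-20.))
c=get_calibration("top")
# jack tip, lever grip, bracket end in zoom coordinates of top
f=lambda u,v:(190+u/3.9,160+v/3.9)
for nm,uv,z in [("tip",f(524,105),.097),("grip",f(595,97),.088),("lugtop",f(381,104),.087),("ledge",f(385,138),.064),("sleeve end",f(42,159),.014),("head",f(195,165),.01),("jawL",f(222,145),.01),("jawR",f(222,188),.01)]: print(nm,np.round(onz(c,[uv],z)[0],4))
E
```

```text
cam in tool [ 0.07045094 -0.00063212 -0.16369137] 
Rcam in tool [[ 0.    -0.961 -0.277]
 [ 1.     0.     0.   ]
 [-0.    -0.277  0.961]] 
Rt [[ 0.938  0.346 -0.   ]
 [ 0.346 -0.938  0.001]
 [ 0.    -0.001 -1.   ]]
[array([ 294.1, -240.9,  -39.9]), array([-8.000e-02,  2.000e-02,  4.022e+01])]
tip [ 0.4689 -0.2608  0.097 ]
grip [ 0.4765 -0.3385  0.088 ]
lugtop [ 0.476  -0.1105  0.087 ]
ledge [ 0.4423 -0.1149  0.064 ]
sleeve end [0.4363 0.262  0.014 ]
head [0.425  0.0929 0.01  ]
jawL [0.4464 0.0625 0.01  ]
jawR [0.3986 0.0636 0.01  ]
```

Request:
step_arm --commands '[[[31,-23,0],[0,0,4]],[[62,-46,0],[0,0,8]],[[93,-69,0],[0,0,12]],[[124,-92,0],[0,0,16]],[[155,-114,0],[0,0,20]]]'

```text
time: 0.57
eef_pos: [0.3138, -0.4007, 0.2101]
tool_rot: [-3.141, 0.0, 0.0]
ft_force: [1.8, -0.5, 0.6]
opening: 1.001
```

```bash
python3 - <<'E'
from plant import r
from h import *
s=r.state();print(s["time"],s["eef_pos"],s["ft_force"]);print(goto(s,[0.42,-0.24,0.2],-22.))
E
```

```text
0.5667 [ 0.31378802 -0.40073051  0.21008206] [ 1.84871025 -0.49676216  0.57943536]
[array([ 106.2, -160.8,   10.1]), array([-3.000e-02,  2.000e-02,  2.198e+01])]
```

Request:
step_arm --commands '[[[21,-32,2],[0,0,4]],[[42,-64,4],[0,0,9]],[[64,-96,6],[0,0,14]],[[85,-129,8],[0,0,18]],[[106,-161,10],[0,0,22]]]'

```text
time: 0.98
eef_pos: [0.4193, -0.2392, 0.2003]
tool_rot: [-3.084, 0.599, -0.0]
ft_force: [1.3, -0.4, 0.0]
opening: 1.005
```

Request:
step_arm --commands '[[[0,0,0],[0,0,0]],[[0,0,0],[0,0,0]],[[0,0,0],[0,0,0]]]'

```text
time: 1.23
eef_pos: [0.4186, -0.2413, 0.2003]
tool_rot: [3.085, -0.59, -0.001]
ft_force: [-0.3, 0.3, -0.1]
opening: 0.996
```

```bash
cat > snap.py <<'E'
import sys
from plant import r,get_calibration,read_camera
from h import *
def snap(tag,name="wrist",box=None):
    s=r.state();c=get_calibration(name);p,d=read_camera(name)
    np.savez(f"pics/{tag}.npz",p=p,d=d,K=c["camera_matrix"],D=c["distortion"],T=c["camera_from_world"])
    q=p
    if box: x0,y0,x1,y1=box;q=p[y0:y1,x0:x1]
    k=min(790/q.shape[1],590/q.shape[0]); cv2.imwrite(f"pics/{tag}.png",cv2.resize(q,None,fx=k,fy=k,interpolation=cv2.INTER_CUBIC))
    print(tag,"scale",k,"t",s["time"],"tcp",np.round(s["eef_pos"],4),"rv",np.round(s["tool_rot"],3),"F",np.round(s["ft_force"],1),"op",round(s["opening"],3))
    return s,c,p,d
def load(tag):
    z=np.load(f"pics/{tag}.npz");return dict(camera_matrix=z["K"],distortion=z["D"],camera_from_world=z["T"]),z["p"],z["d"]
if __name__=="__main__":
    snap(sys.argv[1],sys.argv[2],eval(sys.argv[3]) if len(sys.argv)>3 else None)
E
python3 snap.py w1 wrist
```

```text
w1 scale 1.5364583333333333 t 1.2333 tcp [ 0.4186 -0.2413  0.2003] rv [ 3.085e+00 -5.900e-01 -1.000e-03] F [-0.3  0.3 -0.1] op 0.996
```

View pics/w1.png

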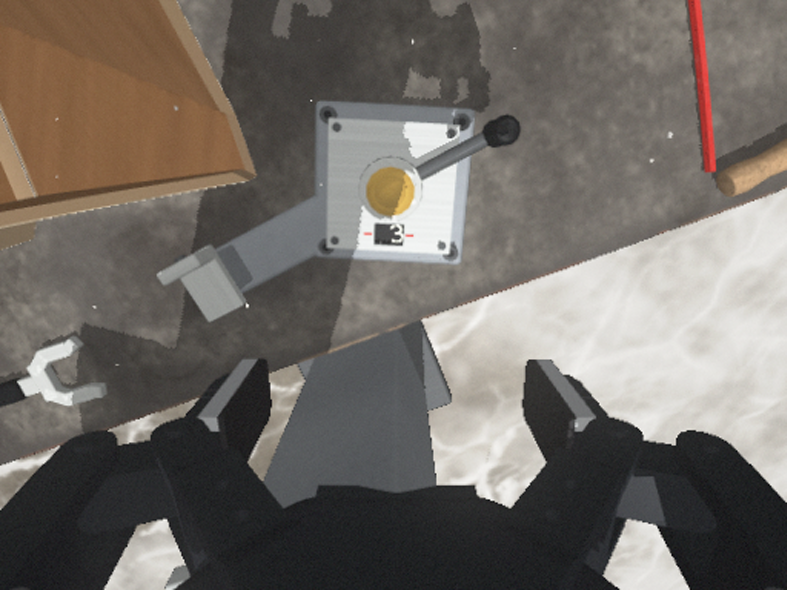

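The view shows a "3" at (397,234) in the scaled picture, a little right of the window centre (389,234). The axis is at (391,190), the lever grip at (502,130), and the ledge at (213,290) with its lug at (187,267). The spindle therefore stands a bit past 3, and about 0.9 rad counter-clockwise is needed.

```bash
python3 - <<'E'
from snap import *
c,p,d=load("w1")
x0,y0,x1,y1=195,55,345,180
k=5.2;cv2.imwrite("pics/w1z.png",cv2.resize(p[y0:y1,x0:x1],None,fx=k,fy=k,interpolation=cv2.INTER_CUBIC))
x0,y0,x1,y1=95,150,185,215
cv2.imwrite("pics/w1l.png",cv2.resize(p[y0:y1,x0:x1],None,fx=8,fy=8,interpolation=cv2.INTER_CUBIC))
E
```

```text
(no output)
```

View pics/w1z.png

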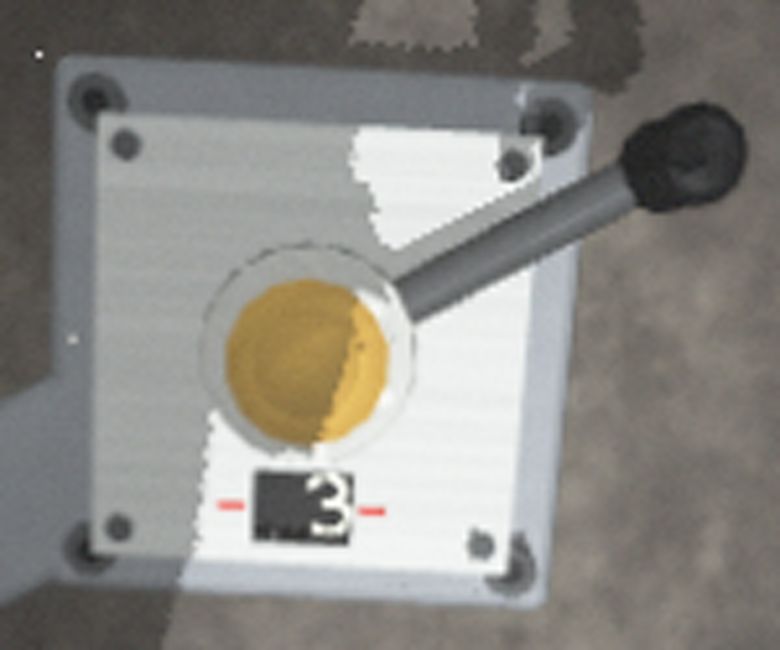

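View pics/w1l.png

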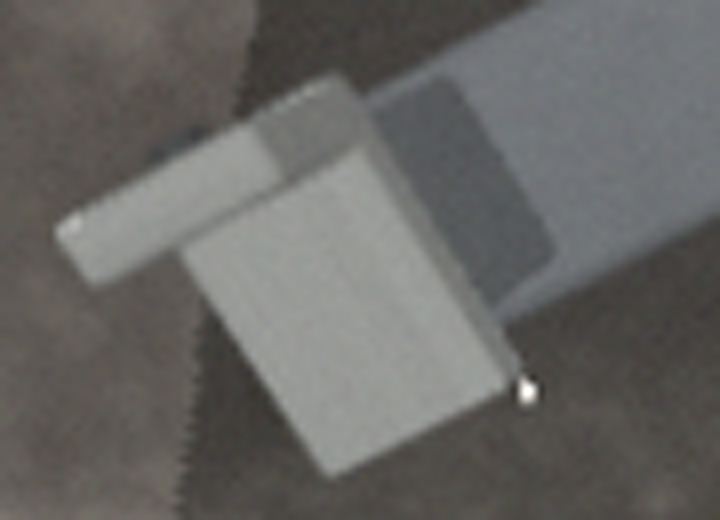

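```bash
python3 - <<'E'
from snap import *
c,p,d=load("w1")
f=lambda L:[(195+u/5.2-.4,55+v/5.2-.4) for u,v in L]
C=onz(c,f([(97,113),(543,137),(510,575),(93,550)]),.045); H=onz(c,f([(126,143),(514,165),(482,545),(119,527)]),.045)
print("cover",C[:,:2].round(4).tolist(),C.mean(0)); print("holes",H.mean(0))
print("side",[np.linalg.norm(C[i]-C[i-1]).round(4) for i in range(4)])
F=onz(c,f([(58,58),(590,88),(545,608)]),.012);print("foot side",np.linalg.norm(F[0]-F[1]),np.linalg.norm(F[1]-F[2]),"ctr",(F[0]+F[2])/2)
def ang(v): return np.rad2deg(np.arctan2(v[1],v[0]))
print("yaw from cover",ang(C[0]-C[3]),ang(C[1]-C[2]),ang(C[0]-C[1])-90,ang(C[3]-C[2])-90, "holes",ang(H[0]-H[3]),ang(H[1]-H[2]),ang(H[0]-H[1])-90,ang(H[3]-H[2])-90)
M=onz(c,f([(231,505),(372,511)]),.045);W=onz(c,f([(254,470),(353,474),(350,545),(253,540)]),.045)
print("marks",M,ang(M[0]-M[1])-90,"win",W.mean(0))
tip=onz(c,f([(307,361)]),.085);print("tip",tip); print("nut circ",onz(c,f([(308,347)]),.062))
g=onz(c,f([(697,152)]),.089);print("grip",g)
n=onz(c,f([(332,503)]),.044);print("num3",n)
h=lambda L:[(95+u/8-.4,150+v/8-.4) for u,v in L]
L=onz(c,h([(367,152),(192,250),(332,478),(510,388)]),.064);print("ledge",L.round(4).tolist(),"ctr",L.mean(0),ang(L[1]-L[0]),ang(L[2]-L[3]))
A=H.mean(0)/2+C.mean(0)/2
for nm,v in [("ledge",L.mean(0)),("win",W.mean(0)),("grip",g[0]),("num",n[0]),("tip",tip[0])]: print(nm,np.linalg.norm((v-A)[:2]),ang(v-A))
E
```

```text
cover [[0.5312, -0.2343], [0.4929, -0.318], [0.4086, -0.2804], [0.448, -0.1965]] [ 0.4701683  -0.25728296  0.045     ]
holes [ 0.47030138 -0.25720006  0.045     ]
side [np.float64(0.0914), np.float64(0.0921), np.float64(0.0923), np.float64(0.0927)]
foot side 0.1203509969554304 0.12087810204838599 ctr [ 0.47000793 -0.25728234  0.012     ]
yaw from cover -24.45279942584796 -24.0873967635778 -24.577600728724292 -25.139575482934916 holes -24.716960450423894 -24.883848684591634 -24.745471703427512 -24.526337907253975
marks [[ 0.44589449 -0.22871434  0.045     ]
 [ 0.43324535 -0.25698036  0.045     ]] -24.108663797909145 win [ 0.43959692 -0.24308968  0.045     ]
tip [[ 0.47043692 -0.25709818  0.085     ]]
nut circ [[ 0.47182731 -0.25753993  0.062     ]]
grip [[ 0.47928503 -0.3358609   0.089     ]]
num3 [[ 0.43798035 -0.24941224  0.044     ]]
ledge [[0.4714, -0.1229, 0.064], [0.4683, -0.093, 0.064], [0.4309, -0.0953, 0.064], [0.4335, -0.1258, 0.064]] ctr [ 0.45101503 -0.10925536  0.064     ] 95.91403674033033 94.86161708116614
ledge 0.14922901996971613 97.39990988225468
win 0.03374842723124479 155.2075076746528
grip 0.0791385769311203 -83.4333620261019
num 0.033191105449860286 166.3562337487585
tip 0.00024775137251808614 35.347680101724855
```

```bash
python3 - <<'E'
from snap import *
c=get_calibration("top");z=np.load("pics/top0.npz");C=cloud(c,z["d"])
m=(z["d"]>0)&(C[...,2]>.05)&(C[...,2]<.6)&(C[...,1]<.5)&(C[...,1]>-.25)&(C[...,0]>.35)
q=C[m]; 
for a in np.arange(-.25,.5,.05):
    s=q[(q[:,1]>=a)&(q[:,1]<a+.05)]
    # exclude jack
    s=s[s[:,2]>.12]
    if len(s): i=np.argsort(s[:,0])[:3]; print(round(a,2),s[i].round(3).tolist())
s=r.state();print(s["qpos"],goto(s,[.4702,-.2572,.2],106.4))
E
```

```text
-0.25 [[0.629, -0.201, 0.288], [0.633, -0.205, 0.263], [0.652, -0.202, 0.316]]
-0.2 [[0.563, -0.15, 0.287], [0.564, -0.154, 0.283], [0.565, -0.153, 0.295]]
-0.15 [[0.537, -0.101, 0.293], [0.54, -0.101, 0.297], [0.541, -0.105, 0.291]]
-0.1 [[0.531, -0.079, 0.129], [0.532, -0.083, 0.125], [0.532, -0.087, 0.123]]
-0.05 [[0.537, -0.046, 0.17], [0.539, -0.05, 0.158], [0.54, -0.042, 0.155]]
-0.0 [[0.56, 0.002, 0.12], [0.563, 0.002, 0.129], [0.566, 0.001, 0.132]]
0.05 [[0.559, 0.1, 0.122], [0.561, 0.099, 0.131], [0.564, 0.099, 0.136]]
0.1 [[0.545, 0.12, 0.13], [0.546, 0.116, 0.124], [0.546, 0.124, 0.125]]
0.15 [[0.547, 0.154, 0.15], [0.549, 0.152, 0.137], [0.55, 0.16, 0.133]]
0.2 [[0.558, 0.206, 0.12], [0.562, 0.202, 0.121], [0.564, 0.213, 0.131]]
0.25 [[0.566, 0.298, 0.32], [0.568, 0.299, 0.328], [0.568, 0.296, 0.326]]
0.3 [[0.561, 0.304, 0.325], [0.562, 0.301, 0.322], [0.563, 0.309, 0.319]]
0.35 [[0.57, 0.35, 0.326], [0.57, 0.354, 0.324], [0.571, 0.359, 0.32]]
0.4 [[0.592, 0.401, 0.301], [0.596, 0.401, 0.301], [0.597, 0.406, 0.296]]
0.45 [[0.705, 0.473, 0.21], [0.707, 0.467, 0.217], [0.708, 0.472, 0.201]]
[-6.29924217e-01 -1.85603218e-01  1.81668758e+00 -5.45362310e-04
  1.51063604e+00  1.32053433e+00] [array([53.9, -5. ,  0.4]), array([-0.0000e+00,  4.0000e-02, -1.2815e+02])]
```

Request:
step_arm --commands '[[[11,-1,0],[0,0,-7]],[[22,-2,0],[0,0,-14]],[[33,-3,0],[0,0,-21]],[[44,-4,0],[0,0,-28]],[[54,-5,0],[0,0,-35]]]'

```text
time: 1.7
eef_pos: [0.4704, -0.2586, 0.2004]
tool_rot: [3.12, 0.367, -0.0]
ft_force: [0.3, -0.7, 0.7]
opening: 0.999
```

Request:
step_arm --commands '[[[0,0,10],[0,0,-7]],[[0,0,20],[0,0,-14]],[[0,0,30],[0,0,-21]],[[0,0,40],[0,0,-28]],[[0,0,40],[0,0,-35]]]'

```text
time: 2.12
eef_pos: [0.4687, -0.2576, 0.1579]
tool_rot: [-2.862, -1.288, 0.003]
ft_force: [-0.4, -0.0, -0.5]
opening: 0.999
```

Request:
step_arm --commands '[[[0,0,0],[0,0,-7]],[[0,0,0],[0,0,-14]],[[0,0,0],[0,0,-21]],[[0,0,0],[0,0,-28]],[[0,0,0],[0,0,-35]]]'

```text
time: 2.53
eef_pos: [0.4698, -0.2584, 0.1604]
tool_rot: [-2.345, -2.091, 0.0]
ft_force: [-0.0, -0.4, -0.7]
opening: 0.998
```

Request:
step_arm --commands '[[[0,0,0],[0,0,-7]],[[0,0,0],[0,0,-14]],[[0,0,0],[0,0,-21]],[[0,0,0],[0,0,-23]],[[0,0,0],[0,0,-23]]]'

```text
time: 2.95
eef_pos: [0.4699, -0.2583, 0.1604]
tool_rot: [-1.886, -2.512, 0.0]
ft_force: [0.3, 1.1, 0.3]
opening: 1.0
```

```bash
python3 - <<'E'
from snap import *
s=r.state();print(s["eef_pos"],s["qpos"],goto(s,[.4702,-.2572,.065],106.4))
snap("w2")
E
```

```text
[ 0.46989003 -0.25827587  0.16043025] [-5.97997499e-01 -1.30844677e-02  1.72929386e+00 -2.96536579e-04
  1.42551389e+00 -8.80580184e-01] [array([ 1. ,  0.6, 95.4]), array([-0.02,  0.  , -0.21])]
w2 scale 1.5364583333333333 t 2.95 tcp [ 0.4699 -0.2583  0.1604] rv [-1.886 -2.512  0.   ] F [0.3 1.1 0.3] op 1.0
```

View pics/w2.png

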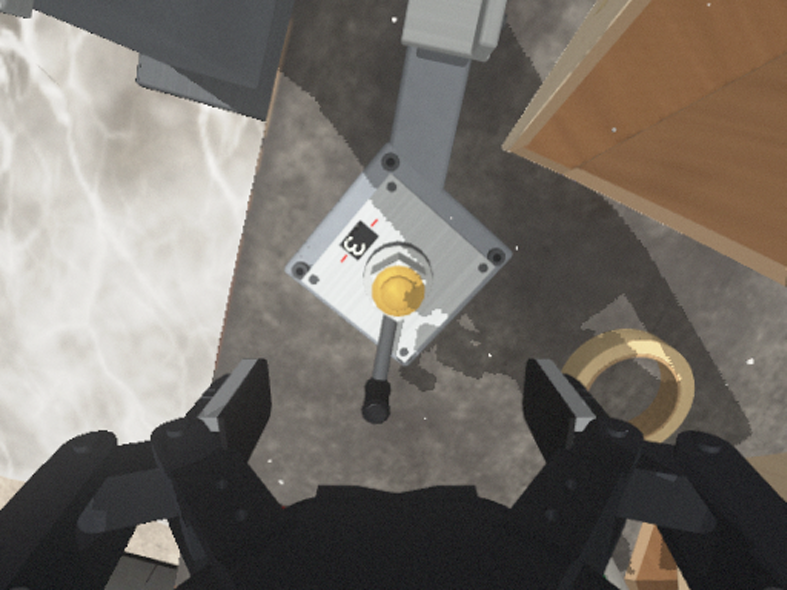

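The brass tip is centred between the fingers at (398,290), and a hex corner points up the image at (396,252). That means a pair of flats faces the pads. The "3" shows at (357,241).

Request:
step_arm --commands '[[[1,0.6,35],[0,0,0]],[[1,0.6,65],[0,0,0]],[[1,0.6,95],[0,0,0]],[[1,0.6,95],[0,0,0]]]'

```text
time: 3.33
eef_pos: [0.4664, -0.2535, 0.0589]
tool_rot: [-1.883, -2.501, 0.001]
ft_force: [-1.6, 0.8, -0.9]
opening: 1.001
```

Request:
step_arm --commands '[[[0,0,0],[0,0,0]],[[0,0,0],[0,0,0]],[[0,0,0],[0,0,0]],[[0,0,0],[0,0,0]],[[0,0,0],[0,0,0]]]' --claw 20 --squeeze 25

```text
time: 3.75
eef_pos: [0.4722, -0.2563, 0.0675]
tool_rot: [1.884, 2.51, -0.0]
ft_force: [-3.0, -1.3, 4.7]
opening: 0.3
```

Request:
step_arm --commands '[[[0,0,0],[0,0,0]],[[0,0,0],[0,0,0]],[[0,0,0],[0,0,0]]]'

```text
time: 4.0
eef_pos: [0.4722, -0.2567, 0.0683]
tool_rot: [1.884, 2.51, -0.001]
ft_force: [-4.3, -0.2, 12.1]
opening: 0.234
```

```bash
python3 snap.py w3
```

```text
Traceback (most recent call last):
  File "snap.py", line 15, in <module>
    snap(sys.argv[1],sys.argv[2],eval(sys.argv[3]) if len(sys.argv)>3 else None)
                     ~~~~~~~~^^^
IndexError: list index out of range
```

```bash
python3 snap.py w3 wrist
```

```text
w3 scale 1.5364583333333333 t 4.0 tcp [ 0.4722 -0.2567  0.0683] rv [ 1.884e+00  2.510e+00 -1.000e-03] F [-4.3 -0.2 12.1] op 0.234
```

View pics/w3.png

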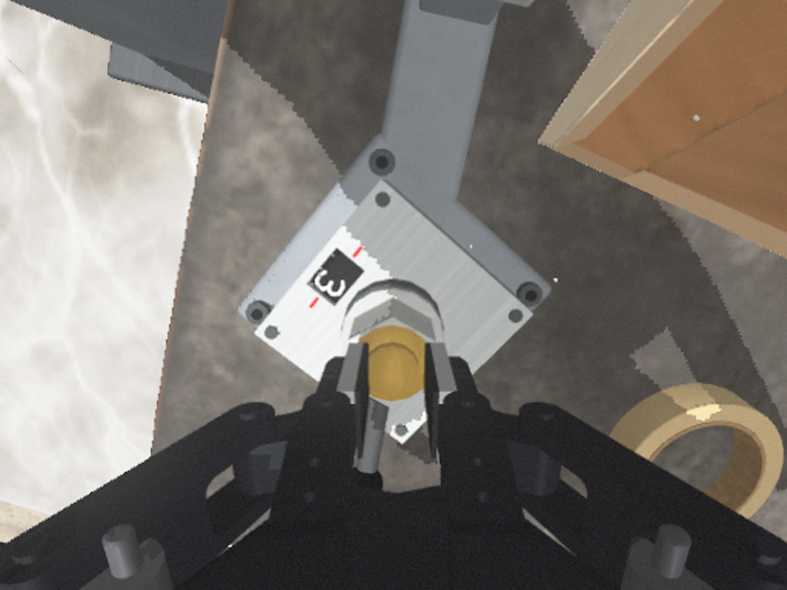

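```bash
python3 - <<'E'
from snap import *
c,p,d=load("w3")
C=cloud(c,d);k=1.5364583
for u,v in [(364,350),(364,380),(364,420),(432,350),(432,380),(345,360),(450,365),(395,360),(395,335),(360,320),(395,290),(330,280)]:
    i,j=int(v/k),int(u/k);print((u,v),C[i,j].round(4),d[i,j].round(4))
E
```

```text
(364, 350) [ 0.4582 -0.249   0.0981] 0.1451
(364, 380) [ 0.46   -0.2513  0.1145] 0.1302
(364, 420) [ 0.4633 -0.263   0.1173] 0.1309
(432, 350) [ 0.4802 -0.2419  0.0994] 0.1437
(432, 380) [ 0.4787 -0.2425  0.1204] 0.1236
(345, 360) [ 0.4531 -0.25    0.1073] 0.1361
(450, 365) [ 0.4843 -0.2407  0.111 ] 0.1326
(395, 360) [ 0.47   -0.2506  0.0962] 0.1483
(395, 335) [ 0.4683 -0.245   0.0883] 0.1543
(360, 320) [ 0.455  -0.2493  0.0714] 0.1706
(395, 290) [ 0.4655 -0.2356  0.0633] 0.1755
(330, 280) [ 0.4369 -0.2465  0.0395] 0.199
```

```bash
python3 - <<'E'
from snap import *
for tag,tcp,rv in [("w1",[.4186,-.2413,.2003],[3.085,-.59,-.001]),("w2",[.4699,-.2583,.1604],[-1.886,-2.512,0]),("w3",[.4722,-.2567,.0683],[1.884,2.51,-.001])]:
    c,p,d=load(tag);C=cloud(c,d);Rt=R.from_rotvec(rv).as_matrix()
    Q=(C-np.array(tcp))@Rt*1000
    m=(d>0)&(d<.2)&(Q[...,2]<0)&(Q[...,2]>-90)&(abs(Q[...,1])<75)&(abs(Q[...,0])<20)
    if tag=="w3": m&=(p.max(2)<110)|(p[...,0].astype(int)>p[...,2]-15)
    q=Q[m];i=np.argsort(-q[:,2]);print(tag,m.sum(),q[i[[0,5,10,20,40,80,160]]].round(1).tolist())
E
```

```text
w1 11837 [[5.7, 42.6, -33.6], [-6.8, -43.3, -34.0], [-7.7, 42.6, -34.4], [1.8, 42.7, -34.8], [-2.0, -43.1, -35.3], [5.4, 42.4, -36.4], [4.6, -43.2, -38.1]]
w2 11826 [[5.1, -43.0, -33.8], [6.4, -42.7, -34.2], [6.6, 42.9, -34.4], [0.0, 42.8, -34.9], [-8.0, -42.7, -35.3], [0.8, -42.6, -36.4], [-6.3, 42.6, -38.0]]
w3 13922 [[10.7, -16.6, -0.0], [14.7, 5.7, -0.1], [16.0, 3.8, -0.3], [15.5, 4.4, -0.7], [16.4, 3.2, -1.4], [10.5, 12.9, -2.9], [17.3, -4.6, -5.9]]
```

The view shows the fingers closed on the brass dome above the hex. The measured finger tips sit about 26 mm behind the reported TCP at this opening, and 33 mm behind when open. So the grip has to be some 28 mm lower. I'll open, go down and measure the tips again.

Request:
step_arm --commands '[[[0,0,0],[0,0,0]],[[0,0,0],[0,0,0]],[[0,0,0],[0,0,0]],[[0,0,0],[0,0,0]],[[0,0,0],[0,0,0]]]' --claw 55

```text
time: 4.47
eef_pos: [0.4709, -0.2552, 0.0653]
tool_rot: [-1.886, -2.512, -0.0]
ft_force: [0.8, 0.6, -0.3]
opening: 0.645
```

```bash
cat > tips.py <<'E'
from snap import *
def tips(tag):
    s,c,p,d=snap(tag);C=cloud(c,d);Rt=R.from_rotvec(s["tool_rot"]).as_matrix()
    Q=(C-s["eef_pos"])@Rt*1000
    g=p.astype(int).max(2)-p.astype(int).min(2)
    m=(d>0)&(d<.2)&(g<14)&(p.max(2)<130)&(C[...,2]>.066)&(Q[...,2]>-60)&(abs(Q[...,0])<13)
    for sg in (-1,1):
        q=Q[m&(Q[...,1]*sg>8)];i=np.argsort(-q[:,2]);print("tips",sg,q[i[[3,10,20,40]]].round(1).tolist())
    return s
if __name__=="__main__": tips(sys.argv[1])
E
python3 tips.py w4; python3 -c "
from h import *;from plant import r
print(goto(r.state(),[.4702,-.2572,.040],106.4))"
```

```text
w4 scale 1.5364583333333333 t 4.4667 tcp [ 0.4709 -0.2552  0.0653] rv [-1.886 -2.512 -0.   ] F [ 0.8  0.6 -0.3] op 0.645
tips -1 [[10.3, -13.1, -19.7], [12.2, -10.2, -21.3], [4.6, -27.7, -26.9], [-3.5, -27.3, -28.6]]
tips 1 [[10.8, 10.0, -2.1], [10.1, 11.1, -3.6], [11.8, 8.5, -6.4], [8.0, 14.3, -9.8]]
[array([-1.7, -1.3, 25.3]), array([-0.02, -0.02, -0.18])]
```

View pics/w4.png

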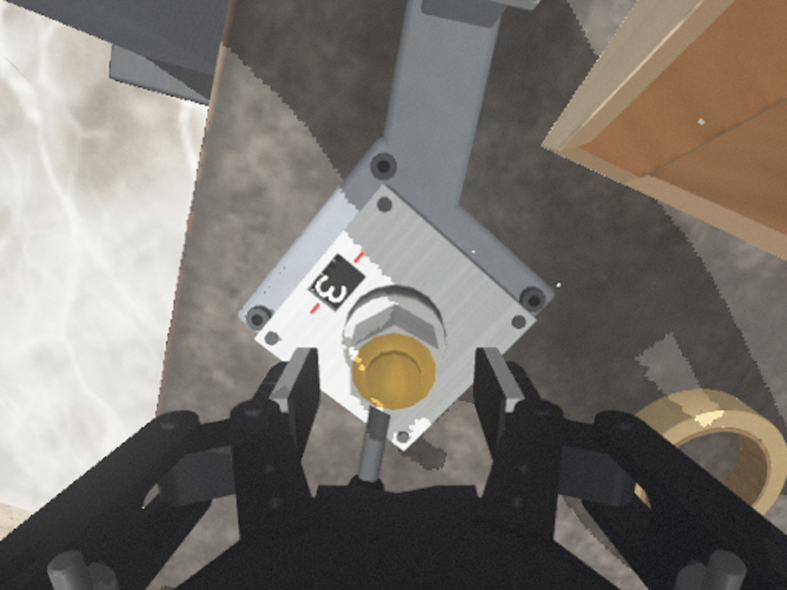

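Opened to 55 mm, the tips are about 27 mm behind the TCP, so z≈0.092. The hex corner at (396,322) is well aligned. I'll go down 22 mm and close.

Request:
step_arm --commands '[[[-1.5,-1,10],[0,0,0]],[[-1.5,-1,22],[0,0,0]],[[-1.5,-1,22],[0,0,0]],[[-1.5,-1,22],[0,0,0]]]'

```text
time: 4.85
eef_pos: [0.4692, -0.2562, 0.0415]
tool_rot: [-1.884, -2.509, 0.0]
ft_force: [-0.2, -0.5, -0.2]
opening: 0.643
```

Request:
step_arm --commands '[[[0,0,0],[0,0,0]],[[0,0,0],[0,0,0]],[[0,0,0],[0,0,0]],[[0,0,0],[0,0,0]],[[0,0,0],[0,0,0]]]' --claw 26 --squeeze 25

```text
time: 5.27
eef_pos: [0.4706, -0.2572, 0.0438]
tool_rot: [1.886, 2.512, -0.0]
ft_force: [-2.0, -1.0, 1.6]
opening: 0.364
```

```bash
python3 snap.py w5 wrist; python3 -c "
from h import *;from plant import r
print(goto(r.state(),[.4702,-.2572,.040],106.4))"
```

```text
w5 scale 1.5364583333333333 t 5.2667 tcp [ 0.4706 -0.2572  0.0438] rv [ 1.886  2.512 -0.   ] F [-2.  -1.   1.6] op 0.364
[array([ 0.1, -0.4,  3.8]), array([ 0.  ,  0.02, -0.19])]
```

View pics/w5.png

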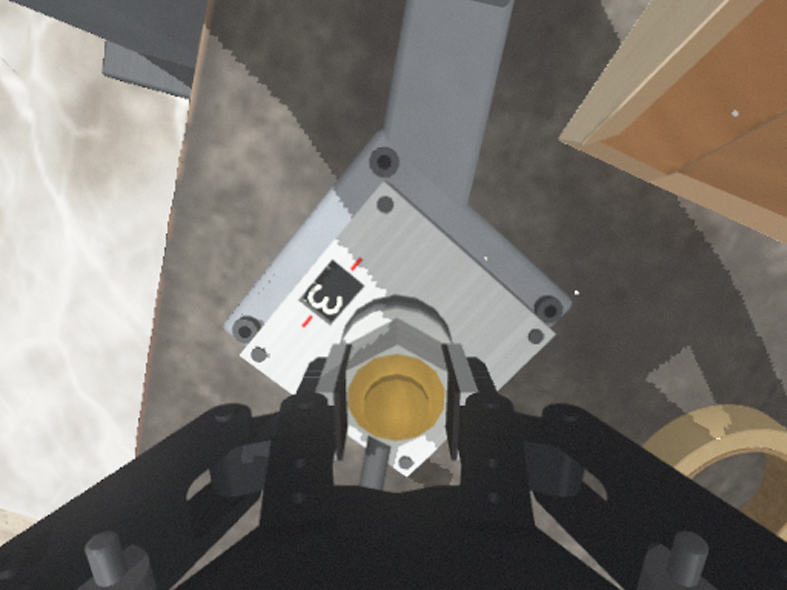

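The pads now hold the hex flats: the opening reads 31 mm, against 32 mm across flats. I'll turn 49.2° counter-clockwise, rising 0.8 mm with it.

Request:
step_arm --commands '[[[0,0,0],[0,0,-5]],[[0,0,0],[0,0,-10]],[[0,0,-0.2],[0,0,-15]],[[0,0,-0.3],[0,0,-20]],[[0,0,-0.4],[0,0,-25]]]' --squeeze 40

```text
time: 5.73
eef_pos: [0.4706, -0.2573, 0.0442]
tool_rot: [1.291, 2.864, -0.0]
ft_force: [-1.2, 0.1, 1.8]
opening: 0.363
```

Request:
step_arm --commands '[[[0,0,0],[0,0,-5]],[[0,0,0],[0,0,-10]],[[0,0,-0.2],[0,0,-15]],[[0,0,-0.3],[0,0,-20]],[[0,0,-0.4],[0,0,-24.4]]]'

```text
time: 6.15
eef_pos: [0.4706, -0.2573, 0.0447]
tool_rot: [0.657, 3.072, -0.001]
ft_force: [-2.1, -0.9, 1.7]
opening: 0.364
```

Request:
step_arm --commands '[[[0,0,0],[0,0,0]],[[0,0,0],[0,0,0]],[[0,0,0],[0,0,0]]]'

```text
time: 6.4
eef_pos: [0.4706, -0.2573, 0.0445]
tool_rot: [0.667, 3.07, -0.0]
ft_force: [-1.9, -0.9, 3.2]
opening: 0.361
```

```bash
python3 snap.py w6 wrist; python3 -c "
from h import *;from plant import r
print(goto(r.state(),[.4702,-.2572,.040],155.4))"
```

```text
w6 scale 1.5364583333333333 t 6.4 tcp [ 0.4706 -0.2573  0.0445] rv [ 0.667  3.07  -0.   ] F [-1.9 -0.9  3.2] op 0.361
[array([ 0.4, -0.1,  4.5]), array([-0.02,  0.02,  0.09])]
```

View pics/w6.png

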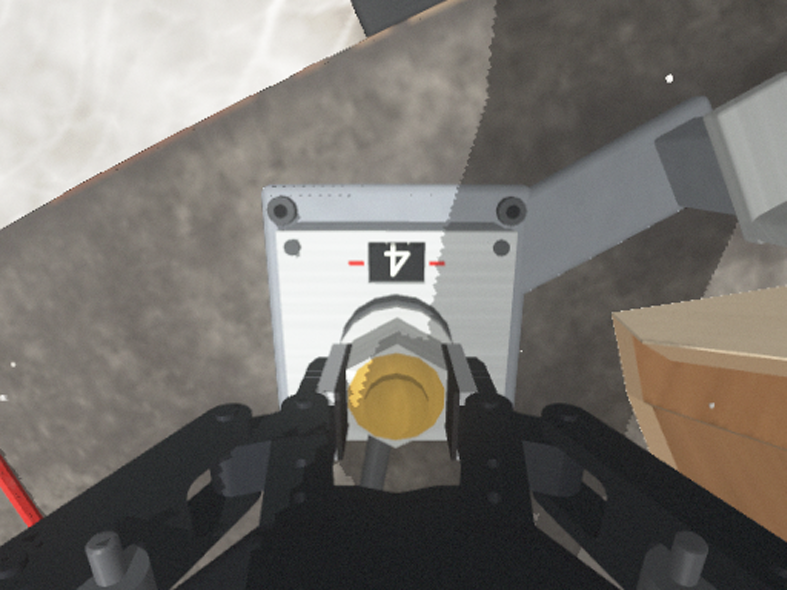

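The view shows the 4 at (397,262), midway between the red marks (356 and 437), so the spindle is at 4. I'll release, rise, and head for the spanner.

Request:
step_arm --commands '[[[0,0,0],[0,0,0]],[[0,0,0],[0,0,0]],[[0,0,0],[0,0,0]],[[0,0,0],[0,0,0]]]' --claw 65

```text
time: 6.78
eef_pos: [0.4707, -0.257, 0.0442]
tool_rot: [0.664, 3.07, 0.0]
ft_force: [-0.3, -0.0, -0.3]
opening: 0.764
```

Request:
step_arm --commands '[[[0,0,-25],[0,0,0]],[[0,0,-60],[0,0,0]],[[0,0,-100],[0,0,0]],[[0,0,-140],[0,0,0]],[[0,0,-160],[0,0,0]]]'

```text
time: 7.2
eef_pos: [0.4723, -0.2581, 0.2101]
tool_rot: [0.662, 3.065, -0.004]
ft_force: [0.8, -0.8, 0.8]
opening: 0.759
```

```bash
python3 snap.py w7 wrist; python3 -c "
from h import *;from plant import r
print(goto(r.state(),[.38,.10,.22],86.5))"
```

```text
w7 scale 1.5364583333333333 t 7.2 tcp [ 0.4723 -0.2581  0.2101] rv [ 0.662  3.065 -0.004] F [ 0.8 -0.8  0.8] op 0.759
[array([233.5, 288.3,  -9.9]), array([ 0.3 ,  0.63, 69.11])]
```

View pics/w7.png

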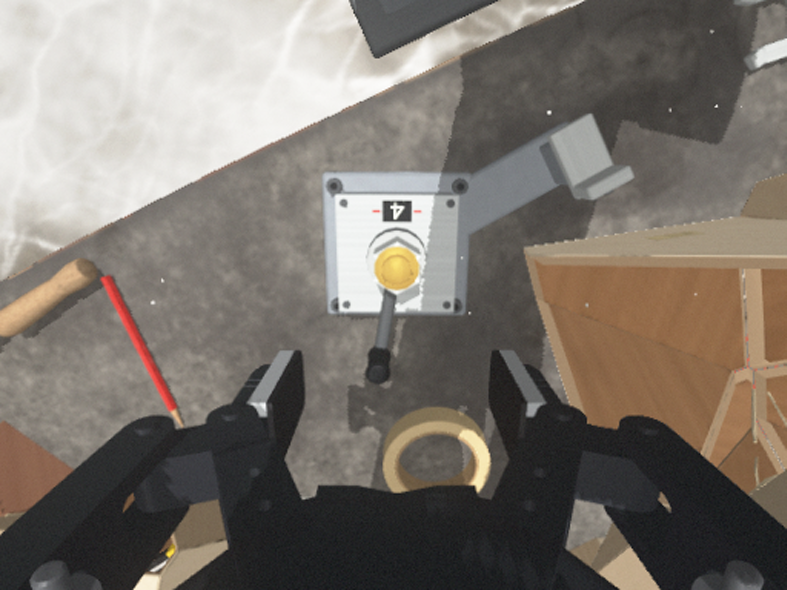

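The view confirms the 4 is still centred at (397,210), with the marks at 375 and 418. The lever points to about -12° from jack +x (grip at 377,362).

Request:
step_arm --commands '[[[30,20,-3],[0,0,7]],[[60,42,-6],[0,0,14]],[[90,68,-9],[0,0,21]],[[115,95,-10],[0,0,28]],[[140,125,-10],[0,0,35]]]'

```text
time: 7.67
eef_pos: [0.3946, -0.087, 0.2141]
tool_rot: [1.553, 2.73, 0.0]
ft_force: [0.3, 0.4, -0.1]
opening: 0.761
```

```bash
python3 -c "
from h import *;from plant import r
s=r.state();print(s['eef_pos'],goto(s,[.38,.10,.22],86.5))"
```

```text
[ 0.39455019 -0.08702156  0.21413731] [array([168.2,  83. ,  -5.9]), array([2.000e-02, 0.000e+00, 3.422e+01])]
```

Request:
step_arm --commands '[[[28,22,0],[0,0,7]],[[56,44,0],[0,0,14]],[[84,68,0],[0,0,21]],[[112,94,0],[0,0,28]],[[129,111,0],[0,0,34]]]'

```text
time: 8.08
eef_pos: [0.4227, 0.0755, 0.2143]
tool_rot: [2.197, 2.245, 0.001]
ft_force: [0.1, 0.3, -0.3]
opening: 0.758
```

Request:
step_arm --commands '[[[0,0,0],[0,0,0]],[[0,0,0],[0,0,0]],[[0,0,0],[0,0,0]]]'

```text
time: 8.33
eef_pos: [0.4226, 0.0737, 0.214]
tool_rot: [-2.189, -2.253, 0.001]
ft_force: [-0.6, -0.3, -0.3]
opening: 0.762
```

```bash
python3 snap.py w8 wrist
```

```text
w8 scale 1.5364583333333333 t 8.3333 tcp [0.4226 0.0737 0.214 ] rv [-2.189e+00 -2.253e+00  1.000e-03] F [-0.6 -0.3 -0.3] op 0.762
```

View pics/w8.png

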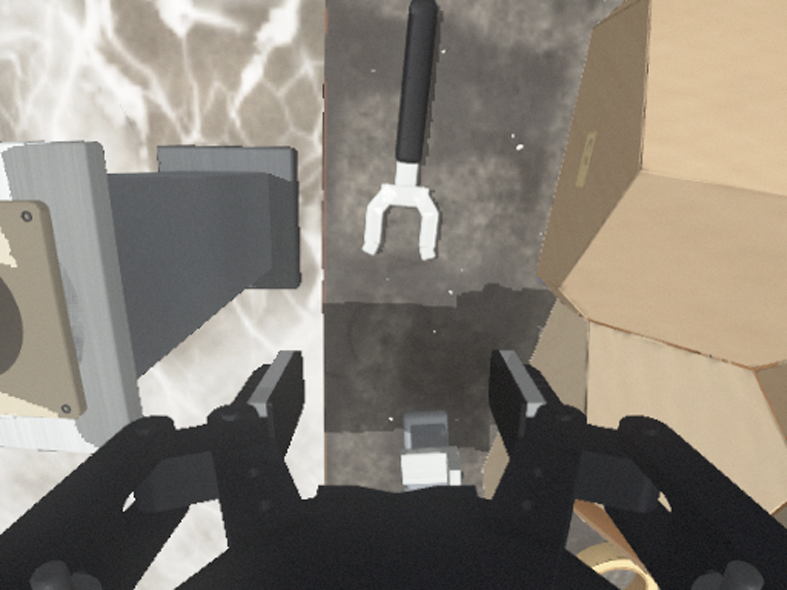

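The spanner is fully in view: jaw tips at (373,250) and (428,255), shank at (407,172), sleeve up to (424,0). Now the measurement.

```bash
python3 - <<'E'
from snap import *
c,p,d=load("w8")
x0,y0,x1,y1=220,90,310,180
cv2.imwrite("pics/w8h.png",cv2.resize(p[y0:y1,x0:x1],None,fx=6.5,fy=6.5,interpolation=cv2.INTER_CUBIC))
g=p.max(2)
# head: bright pixels
m=np.zeros_like(g);m[95:175,225:295]=(g[95:175,225:295]>150)
n,l,st,ce=cv2.connectedComponentsWithStats(m.astype(np.uint8));i=1+np.argmax(st[1:,4]);v,u=np.where(l==i)
P=onz(c,np.c_[u,v],.010)[:,:2];print("head px",len(u))
# sleeve: dark
ms=np.zeros_like(g);ms[0:110,250:292]=(g[0:110,250:292]<48)
n,l,st,ce=cv2.connectedComponentsWithStats(ms.astype(np.uint8));i=1+np.argmax(st[1:,4]);v2,u2=np.where(l==i)
cen=[]
for rr in range(15,98,4):
    uu=u2[v2==rr]; cen.append((uu.mean(),rr,np.ptp(uu)+1))
cen=np.array(cen);S=onz(c,cen[:,:2],.014)[:,:2];print(cen[::4].round(1).tolist())
vx,vy,xx,yy=cv2.fitLine(S.astype(np.float32),cv2.DIST_HUBER,0,.01,.01).ravel();
if vy<0: vx,vy=-vx,-vy
print("sleeve line ang",np.rad2deg(np.arctan2(vy,vx)),xx,yy)
e=np.array([vx,vy]);nrm=np.array([-vy,vx]);o=np.array([xx,yy])
a=(P-o)@e;b=(P-o)@nrm
print("head along",a.min(),a.max(),"lat",b.min(),b.max())
for lo in np.arange(a.min(),a.min()+.07,.004):
    k=(a>=lo)&(a<lo+.004); bb=np.sort(b[k]); gi=np.argmax(np.diff(bb)) if len(bb)>2 else 0
    print(round(lo*1000,1),(bb[[0,gi,gi+1,-1]]*1000).round(1))
E
```

```text
head px 1720<stdin>:15: RuntimeWarning: Mean of empty slice.
  ret = ret.dtype.type(ret / rcount)
Traceback (most recent call last):
ValueError: zero-size array to reduction operation maximum which has no identity
```

View pics/w8h.png

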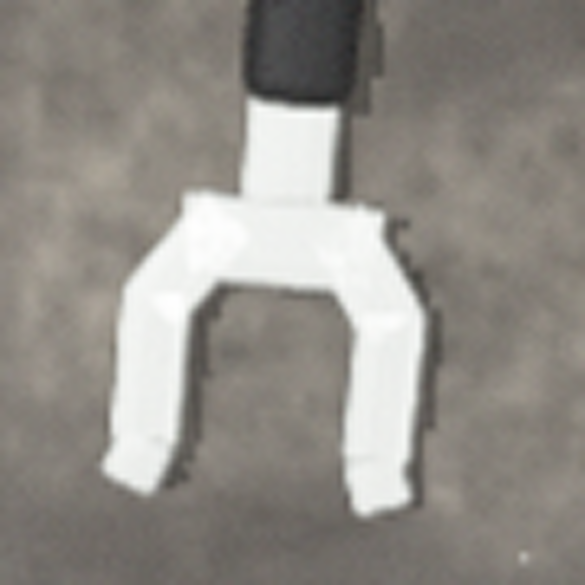

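```bash
python3 - <<'E'
from snap import *
c,p,d=load("w8");g=p.max(2)
print(g[50,255:295].tolist())
C=cloud(c,d);print("sleeve z",C[50,270],C[80,268],"shank",C[110,265],"head",C[122,262])
f=lambda L:[(220+(u+.5)/6.5-.5,90+(v+.5)/6.5-.5) for u,v in L]
J=onz(c,f([(188,320),(180,435),(355,330),(345,455)]),.010)[:,:2]
ang=lambda v:np.rad2deg(np.arctan2(v[1],v[0]))
print("jaw faces ang",ang(J[0]-J[1]),ang(J[2]-J[3]));print("jaw mid",J.mean(0))
h=np.deg2rad((ang(J[0]-J[1])+ang(J[2]-J[3]))/2);n=np.array([-np.sin(h),np.cos(h)])
print("gap",abs((J[:2].mean(0)-J[2:].mean(0))@n))
B=onz(c,f([(225,282),(330,290)]),.010)[:,:2];Tt=onz(c,f([(130,470+15),(382,505)]),.010)[:,:2];K=onz(c,f([(188,195),(380,215)]),.010)[:,:2]
Sh=onz(c,f([(245,100),(340,105),(243,190),(333,195)]),.0095)[:,:2]
print("bottom",B,"tips",Tt,"back",K,"shank",Sh)
E
```

```text
[107, 108, 111, 110, 107, 107, 92, 56, 46, 57, 75, 61, 77, 74, 72, 70, 68, 72, 66, 60, 59, 54, 52, 46, 42, 65, 74, 71, 73, 108, 107, 106, 106, 108, 109, 108, 107, 105, 108, 111]
sleeve z [0.4327839  0.21124255 0.01439614] [0.43172207 0.17707602 0.01340482] shank [0.42942725 0.14118248 0.00946493] head [0.42610777 0.12619139 0.01048917]
jaw faces ang 87.20190446475523 87.97602058649322
jaw mid [0.42551956 0.09161105]
gap 0.033620344514355104
bottom [[0.4164981  0.11199047]
 [0.43742238 0.11104441]] tips [[0.39813985 0.07037449]
 [0.44990368 0.06774314]] back [[0.40878626 0.1286925 ]
 [0.44666867 0.12597977]] shank [[0.41944852 0.14707158]
 [0.43793261 0.1466931 ]
 [0.41955562 0.1299484 ]
 [0.43727671 0.12952279]]
```

```bash
python3 -c "
from h import *;from plant import r
s=r.state();print(s['eef_pos'],goto(s,[.430,.1665,.06],87.2))"
```

```text
[0.42262302 0.07315318 0.21406996] [array([ 93.2,  10. , 154. ]), array([-0.03,  0.02,  4.39])]
```

Request:
step_arm --commands '[[[30,3,20],[0,0,4.4]],[[60,6,50],[0,0,4.4]],[[93,10,85],[0,0,4.4]],[[93,10,120],[0,0,4.4]],[[93,10,154],[0,0,4.4]]]' --claw 45

```text
time: 8.8
eef_pos: [0.4304, 0.1673, 0.0587]
tool_rot: [2.275, 2.166, 0.001]
ft_force: [-1.0, -0.1, -0.7]
opening: 0.532
```

Request:
step_arm --commands '[[[0,0,0],[0,0,0]],[[0,0,0],[0,0,0]],[[0,0,0],[0,0,0]]]'

```text
time: 9.05
eef_pos: [0.4317, 0.1662, 0.0624]
tool_rot: [2.277, 2.163, 0.003]
ft_force: [0.5, 0.2, 0.4]
opening: 0.527
```

```bash
python3 tips.py w9;python3 -c "
from h import *;from plant import r
s=r.state();print(s['eef_pos'],goto(s,[.430,.1665,-.02],87.2))"
```

```text
w9 scale 1.5364583333333333 t 9.05 tcp [0.4317 0.1662 0.0624] rv [2.277 2.163 0.003] F [0.5 0.2 0.4] op 0.527
tips -1 [[3.0, -23.1, -23.5], [5.2, -22.9, -24.4], [-0.2, -22.9, -25.6], [7.3, -22.8, -27.7]]
tips 1 [[3.7, 22.4, -23.7], [4.7, 22.2, -24.5], [2.9, 22.1, -25.7], [6.7, 22.2, -27.4]]
[0.43257701 0.16657992 0.06326384] [array([-0.3, -2.9, 83.3]), array([ 0.22, -0.07, -0.16])]
```

View pics/w9.png

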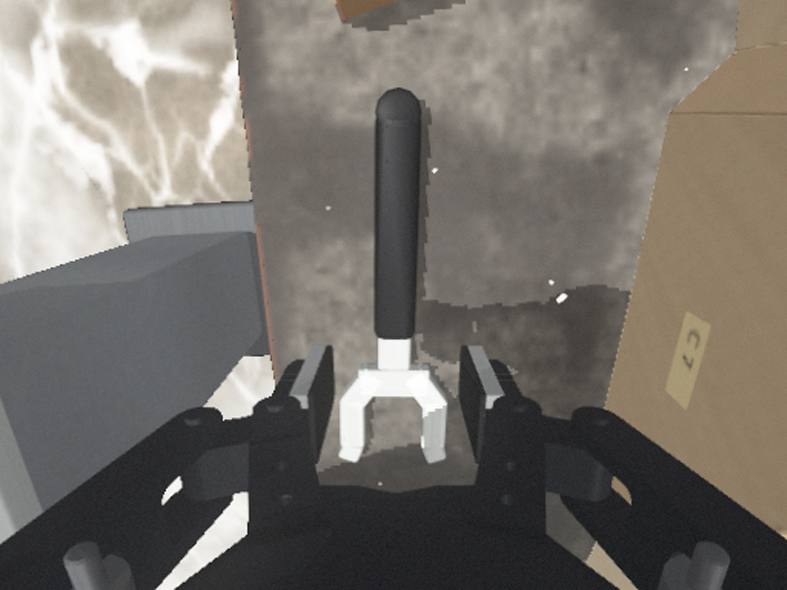

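The spanner lies straight up the image, with its sleeve at (395,330)–(399,105), centred between the fingers. The tips are about 24 mm behind the TCP at this opening. Next I go down.

Request:
step_arm --commands '[[[0,-1,25],[0,0,0]],[[0,-1,50],[0,0,0]],[[0,-1,65],[0,0,0]],[[0,-1,74],[0,0,0]],[[0,-1,74],[0,0,0]]]'

```text
time: 9.52
eef_pos: [0.4298, 0.1666, -0.0133]
tool_rot: [2.277, 2.164, 0.0]
ft_force: [-1.0, 0.7, -0.0]
opening: 0.531
```

Request:
step_arm --commands '[[[0,0,0],[0,0,0]],[[0,0,0],[0,0,0]],[[0,0,0],[0,0,0]]]'

```text
time: 9.77
eef_pos: [0.431, 0.1674, -0.0118]
tool_rot: [2.276, 2.164, 0.004]
ft_force: [0.3, 0.6, 0.1]
opening: 0.522
```

```bash
python3 - <<'E'
from snap import *
s,c,p,d=snap("w10")
C=cloud(c,d)
m=(d>0)&(d<.2)
# finger tip z: look at dark points with |y_tool| near 22
Rt=R.from_rotvec(s["tool_rot"]).as_matrix();Q=(C-s["eef_pos"])@Rt*1000
for sg in (-1,1):
    k=m&(abs(Q[...,1]*sg-23)<4)&(Q[...,0]>-9)&(Q[...,0]<11)
    print(sg,np.sort(C[...,2][k])[:400:40].round(4))
E
```

```text
w10 scale 1.5364583333333333 t 9.7667 tcp [ 0.431   0.1674 -0.0118] rv [2.276 2.164 0.004] F [0.3 0.6 0.1] op 0.522
-1 [-0.0013 -0.0003 -0.0001  0.0001  0.0003  0.0005  0.0007  0.0008  0.0013
  0.0143]
1 [-0.0018 -0.0004 -0.0001  0.0001  0.0002  0.0004  0.0006  0.001   0.0122
  0.0163]
```

View pics/w10.png

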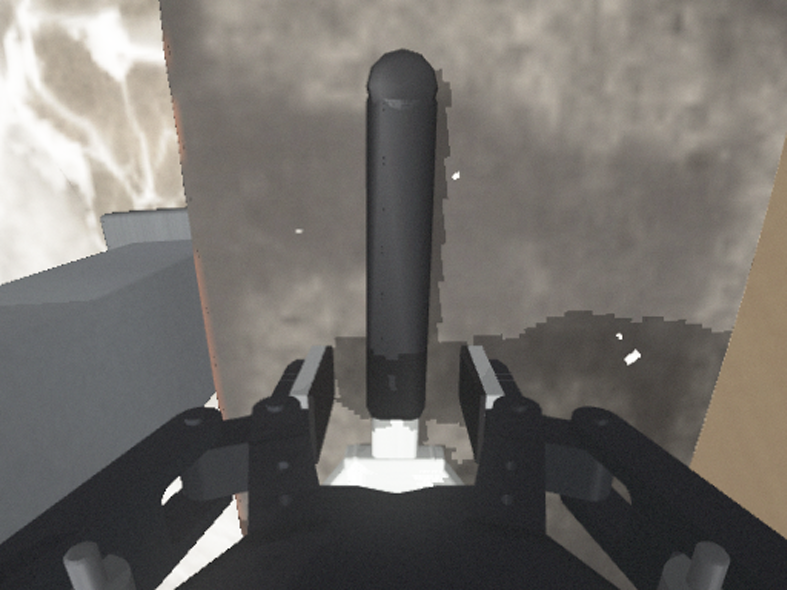

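The tips are at z≈0.013, with the sleeve between the pads and its lower end at (397,413). I'll go 9 mm lower, then close.

Request:
step_arm --commands '[[[0,0,5],[0,0,-0.8]],[[0,0,9],[0,0,-0.8]],[[0,0,9],[0,0,-0.8]],[[0,0,9],[0,0,-0.8]]]'

```text
time: 10.15
eef_pos: [0.4291, 0.167, -0.023]
tool_rot: [-2.261, -2.181, 0.001]
ft_force: [0.0, -0.3, 0.4]
opening: 0.532
```

```bash
python3 - <<'E'
from snap import *
c,p,d=load("w10");k=1.5364583
f=lambda L:[((u+.5)/k-.5,(v+.5)/k-.5) for u,v in L]
print("sleeve start",onz(c,f([(397,415)]),.012), "tip end",onz(c,f([(402,50)]),.007))
E1=onz(c,f([(369,150),(437,150),(368,380),(426,380)]),.009)[:,:2];a=(E1[0]+E1[1])/2-(E1[2]+E1[3])/2
print("handle ang",np.rad2deg(np.arctan2(a[1],a[0])),np.linalg.norm(E1[0]-E1[1]))
s=r.state();print(s["eef_pos"],s["ft_force"],goto(s,None,87.))
E
```

```text
sleeve start [[0.43012549 0.14928688 0.012     ]] tip end [[0.43778989 0.27237192 0.007     ]]
handle ang 85.8077539239953 0.021578674840929
[ 0.42911317  0.16695947 -0.02295513] [ 0.01445741 -0.27035151  0.44874021] [array([-0.03,  0.01,  0.92])]
```

Request:
step_arm --commands '[[[0,0,0],[0,0,1.5]],[[0,0,0],[0,0,1.5]]]'

```text
time: 10.32
eef_pos: [0.429, 0.1669, -0.0229]
tool_rot: [-2.291, -2.149, 0.001]
ft_force: [-0.2, -0.2, -0.1]
opening: 0.526
```

Request:
step_arm --commands '[[[0,0,0],[0,0,0]],[[0,0,0],[0,0,0]],[[0,0,0],[0,0,0]],[[0,0,0],[0,0,0]],[[0,0,0],[0,0,0]]]' --claw 12 --squeeze 70

```text
time: 10.73
eef_pos: [0.4314, 0.1676, -0.0205]
tool_rot: [2.288, 2.151, 0.005]
ft_force: [-2.2, 0.2, 16.5]
opening: 0.234
```

Request:
step_arm --commands '[[[0,0,0],[0,0,0]],[[0,0,0],[0,0,0]]]'

```text
time: 10.9
eef_pos: [0.4314, 0.1676, -0.0205]
tool_rot: [2.288, 2.151, 0.005]
ft_force: [-1.9, -0.4, 17.2]
opening: 0.233
```

Request:
step_arm --commands '[[[0,0,-10],[0,0,0]],[[0,0,-30],[0,0,0]],[[0,0,-60],[0,0,0]],[[0,0,-90],[0,0,0]],[[0,0,-120],[0,0,0]]]'

```text
time: 11.32
eef_pos: [0.4281, 0.1667, 0.098]
tool_rot: [-2.288, -2.151, 0.003]
ft_force: [1.1, 0.4, -2.3]
opening: 0.237
```

Request:
step_arm --commands '[[[0,0,0],[0,0,0]],[[0,0,0],[0,0,0]],[[0,0,0],[0,0,0]]]'

```text
time: 11.57
eef_pos: [0.4286, 0.1668, 0.0965]
tool_rot: [-2.289, -2.151, 0.002]
ft_force: [0.1, 0.4, -2.2]
opening: 0.238
```

```bash
python3 snap.py w11 wrist
```

```text
w11 scale 1.5364583333333333 t 11.5667 tcp [0.4286 0.1668 0.0965] rv [-2.289e+00 -2.151e+00  2.000e-03] F [ 0.1  0.4 -2.2] op 0.238
```

View pics/w11.png

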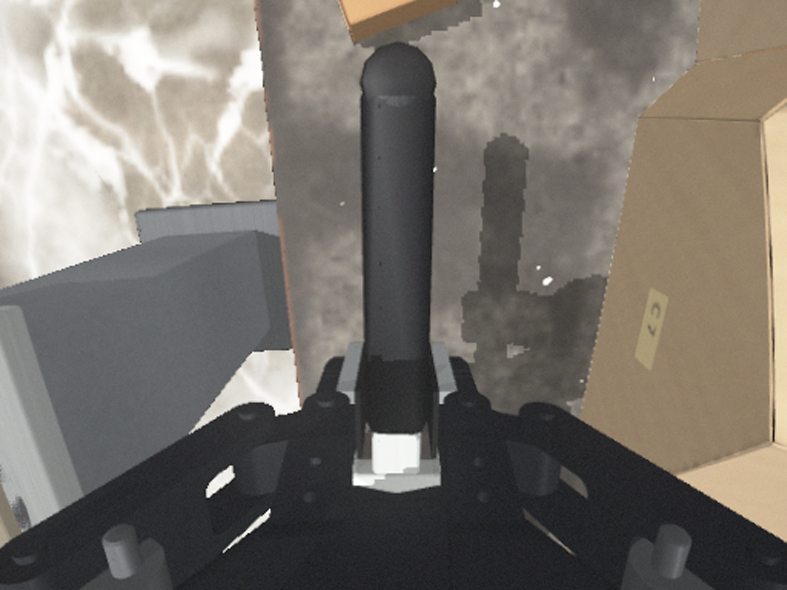

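The spanner is lifted, with the sleeve between the pads and its end at (399,45). Next I check how level it is and where it sits in the tool frame.

```bash
cat > sp.py <<'E'
from snap import *
def sp(tag,s):
    c,p,d=load(tag);C=cloud(c,d);k=1.5364583
    Rt=R.from_rotvec(s["tool_rot"]).as_matrix();Q=(C-s["eef_pos"])@Rt*1000
    m=(d>0)&(p.max(2)<110)&(abs(Q[...,1])<9)&(Q[...,0]>20)&(Q[...,0]<88)&(Q[...,2]<0)&(Q[...,2]>-60)
    q=Q[m];print("n",m.sum())
    cen=[];
    for x in range(20,88,6):
        t=q[(q[:,0]>=x)&(q[:,0]<x+6)]
        if len(t)>20:
            top=t[abs(t[:,1])<4]; cen.append((x+3,np.median(top[:,2]) if len(top) else np.nan))
    cen=np.array(cen);a=np.polyfit(cen[:,0],cen[:,1],1);print("top z in tool at x=0:",a[1].round(2),"slope deg",np.rad2deg(a[0]).round(2))
    # width edges via image rows: dark sleeve
    return c,p,d,Q
if __name__=="__main__":
    c,p,d,Q=sp("w11",dict(tool_rot=np.array([-2.289,-2.151,.002]),eef_pos=np.array([.4286,.1668,.0965])))
    Rt=R.from_rotvec([-2.289,-2.151,.002]).as_matrix()
    k=1.5364583;f=lambda L:[((u+.5)/k-.5,(v+.5)/k-.5) for u,v in L]
    # silhouette edges at sleeve mid-height
    for nm,L in [("edges far",[(361,120),(436,120)]),("edges near",[(363,300),(432,300)]),("end",[(399,42)]),("start",[(397,433)])]:
        zt=.0965+.027
        P=onz(c,f(L),zt);print(nm,((P-[.4286,.1668,.0965])@Rt*1000).round(1).tolist())
E
python3 sp.py
```

```text
n 5747
top z in tool at x=0: -34.66 slope deg 0.01
edges far [[84.0, -10.8, -27.0], [84.0, 11.6, -27.1]]
edges near [[27.6, -11.3, -27.0], [27.6, 11.6, -27.0]]
end [[105.4, 0.5, -27.1]]
start [[-23.6, 0.1, -27.0]]
```

Request:
step_arm --commands '[[[-20,0,-15],[0,0,-1]],[[-50,0,-30],[0,0,-2]],[[-85,0,-35],[0,0,-4]],[[-120,0,-35],[0,0,-6]],[[-155,2,-35],[0,0,-9]]]'

```text
time: 12.03
eef_pos: [0.4201, 0.0111, 0.1309]
tool_rot: [-2.109, -2.325, 0.002]
ft_force: [0.8, -0.5, -2.7]
opening: 0.236
```

```bash
python3 -c "
from h import *;from plant import r
s=r.state();print(s['eef_pos'],s['opening'],goto(s,[.4595,-.1437,.13],95.4))"
```

```text
[0.42009416 0.01109985 0.13086788] 0.23565914729293352 [array([-157.9,   24.2,    0.7]), array([-0.15, -0.03,  0.17])]
```

Request:
step_arm --commands '[[[-35,2,0],[0,0,0]],[[-70,5,0],[0,0,0]],[[-105,12,0],[0,0,0]],[[-135,19,0],[0,0,0]],[[-158,24,0],[0,0,0]]]'

```text
time: 12.45
eef_pos: [0.4594, -0.1449, 0.1301]
tool_rot: [-2.113, -2.32, 0.002]
ft_force: [1.0, 0.6, -1.4]
opening: 0.235
```

Request:
step_arm --commands '[[[0,0,0],[0,0,0]],[[0,0,0],[0,0,0]],[[0,0,0],[0,0,0]],[[0,0,0],[0,0,0]]]'

```text
time: 12.78
eef_pos: [0.4596, -0.1417, 0.1312]
tool_rot: [-2.111, -2.323, 0.001]
ft_force: [-0.1, -1.0, -0.6]
opening: 0.238
```

```bash
python3 -c "
from snap import *
s,c,p,d=snap('w12');print(s['eef_pos'],goto(s,[.4595,-.1437,.0463],95.4))
snap('t12','top',(262,152,362,217)); snap('s12','scene',(220,120,340,220))
s=r.state();print(s['eef_pos'])"
```

```text
w12 scale 1.5364583333333333 t 12.7833 tcp [ 0.4596 -0.1417  0.1312] rv [-2.111e+00 -2.323e+00  1.000e-03] F [-0.1 -1.  -0.6] op 0.238
[ 0.45956576 -0.14173309  0.13116558] [array([-2.1, -0.1, 84.9]), array([-0.11, -0.08,  0.06])]
t12 scale 7.9 t 12.8333 tcp [ 0.4598 -0.1417  0.1315] rv [-2.112e+00 -2.324e+00  1.000e-03] F [ 0.3  0.2 -1.3] op 0.235
s12 scale 5.9 t 12.8833 tcp [ 0.4601 -0.1418  0.1319] rv [-2.112 -2.325  0.   ] F [-0.6 -0.5 -0.8] op 0.233
[ 0.46025631 -0.14191757  0.13212773]
```

View pics/w12.png

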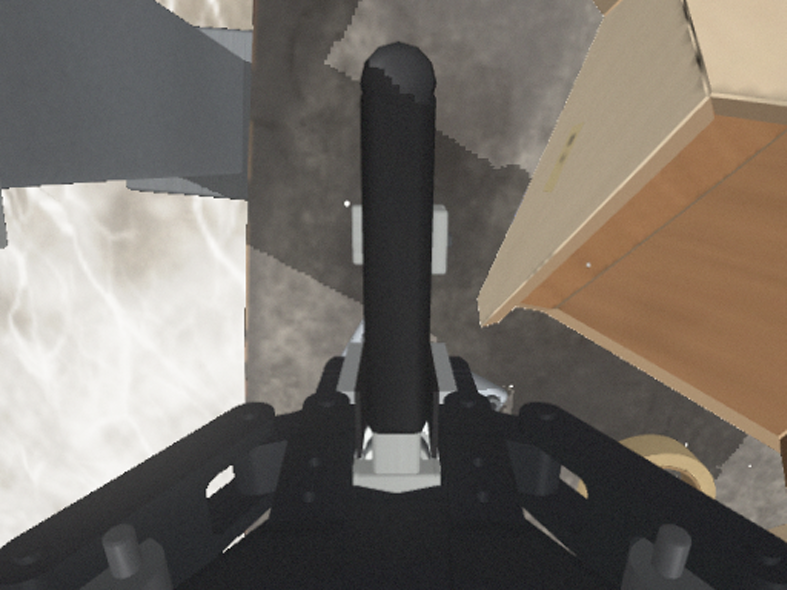

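View pics/s12.png

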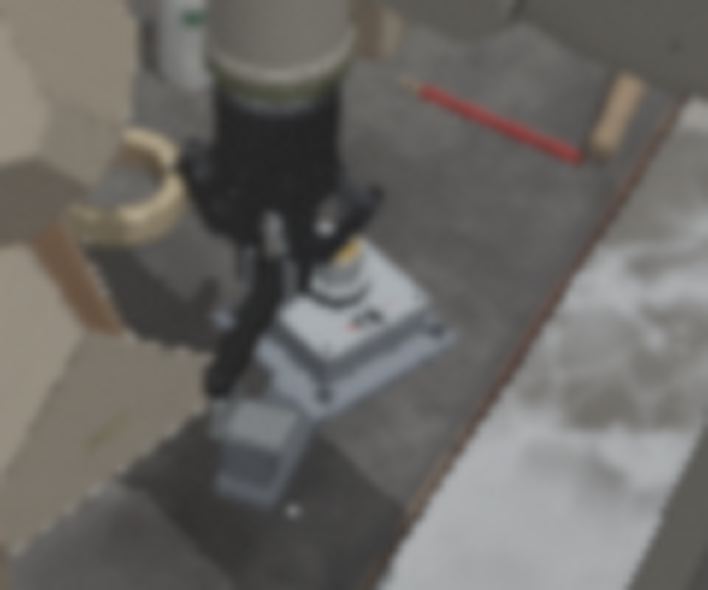

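View pics/t12.png

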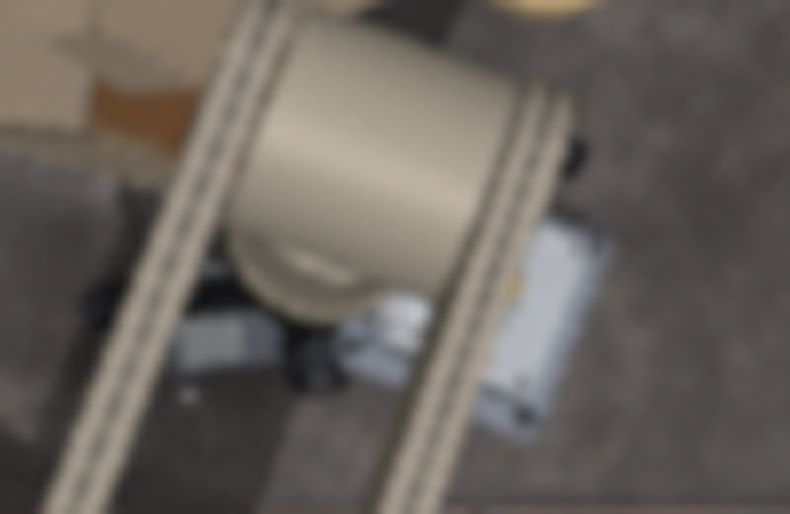

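The wrist view shows the spanner over the bracket. The ledge shows on both sides of the sleeve, at (357,235) and (440,240), so the handle is laterally central, and the scene view agrees. I descend with the head held 38 mm out along the arm.

Request:
step_arm --commands '[[[-2,0,20],[0,0,0]],[[-2,0,40],[0,0,0]],[[-2,0,60],[0,0,0]],[[-2,0,70],[0,0,0]],[[-2,0,70],[0,0,0]]]'

```text
time: 13.35
eef_pos: [0.4586, -0.1435, 0.0598]
tool_rot: [-2.11, -2.321, 0.002]
ft_force: [0.2, 0.5, -2.8]
opening: 0.237
```

Request:
step_arm --commands '[[[0,0,0],[0,0,0]],[[0,0,0],[0,0,0]],[[0,0,0],[0,0,0]]]'

```text
time: 13.6
eef_pos: [0.4619, -0.1453, 0.064]
tool_rot: [2.112, 2.322, 0.001]
ft_force: [0.0, 0.9, -2.2]
opening: 0.236
```

```bash
python3 -c "
from snap import *
s,c,p,d=snap('w13');print(s['eef_pos'],goto(s,[.4595,-.1437,.0463],95.4))
Z=cloud(c,d);k=1.5364583
for n,P in [('ledgept',[.4561,-.1079,.064])]: print(n,proj(c,P)*k)
ax=np.array([.4702,-.2572]);e=np.array([-.0941,.9956]);n=np.array([.9956,.0941])
for nm,a,b,z in [('lug in near',.134,.0145,.087),('lug in far',.166,.0145,.087),('lug out near',.134,.0245,.087),('lug out far',.166,.0245,.087),('ledge L near',.134,-.025,.064),('ledge L far',.166,-.025,.064)]:
  q=ax+a*e+b*n; print(nm,(proj(c,[q[0],q[1],z])*k).round(0))
"
```

```text
w13 scale 1.5364583333333333 t 13.6 tcp [ 0.4619 -0.1453  0.064 ] rv [2.112e+00 2.322e+00 1.000e-03] F [ 0.   0.9 -2.2] op 0.236
[ 0.46186725 -0.14527228  0.064042  ] [array([ 1.8, -2.2, 17.7]), array([0.14, 0.08, 0.03])]
ledgept [[390.66981991 253.7005373 ]]
lug in near [[432. 313.]]
lug in far [[434. 219.]]
lug out near [[461. 313.]]
lug out far [[465. 220.]]
ledge L near [[328. 293.]]
ledge L far [[324. 212.]]
```

View pics/w13.png

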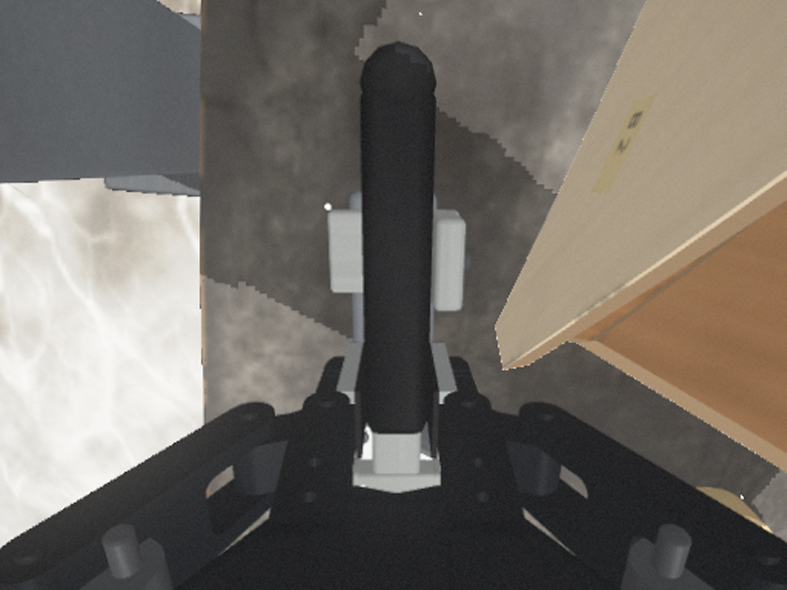

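The lug's inner edge shows at (435,308), against (432,313) predicted, so the jack pose holds to about 1 mm. The arm is still settling, so I wait a moment before correcting.

Request:
step_arm --commands '[[[0,0,0],[0,0,0]],[[0,0,0],[0,0,0]],[[0,0,0],[0,0,0]],[[0,0,0],[0,0,0]]]'

```text
time: 13.98
eef_pos: [0.4607, -0.1449, 0.0626]
tool_rot: [2.114, 2.324, 0.0]
ft_force: [-0.2, 0.0, -1.9]
opening: 0.237
```

```bash
python3 -c "
from snap import *
s=r.state();print(s['eef_pos'],s['joint_velocities'].round(4),goto(s,[.4595,-.1437,.0463],95.4))"
```

```text
[ 0.4607361  -0.14490384  0.06256141] [ 0.0004  0.0045  0.0023  0.0004 -0.0006  0.0001] [array([ 1.3, -1.1, 16.3]), array([0.01, 0.01, 0.02])]
```

Request:
step_arm --commands '[[[1,-1,4],[0,0,0]],[[1,-1,8],[0,0,0]],[[1,-1,12],[0,0,0]],[[1,-1,16],[0,0,0]],[[1,-1,16],[0,0,0]]]'

```text
time: 14.4
eef_pos: [0.4586, -0.1436, 0.045]
tool_rot: [-2.113, -2.322, 0.001]
ft_force: [0.0, 0.2, -1.4]
opening: 0.229
```

Request:
step_arm --commands '[[[0,0,0],[0,0,0]],[[0,0,0],[0,0,0]],[[0,0,0],[0,0,0]],[[0,0,0],[0,0,0]],[[0,0,0],[0,0,0]]]'

```text
time: 14.82
eef_pos: [0.4597, -0.144, 0.0466]
tool_rot: [2.114, 2.324, 0.0]
ft_force: [-0.1, 0.1, -2.9]
opening: 0.237
```

```bash
python3 -c "
from snap import *
s,c,p,d=snap('w14');print(s['eef_pos'],goto(s,[.4595,-.1437,.0463],95.4),goto(s,[.4630,-.1815,.0463],95.4))
snap('s14','scene',(250,140,310,190));
C=cloud(c,d);k=1.5364583
for u,v in [(345,255),(340,230),(450,255),(397,250),(397,300),(397,440),(397,480)]: print((u,v),C[int(v/k),int(u/k)].round(4))
"
```

```text
w14 scale 1.5364583333333333 t 14.8167 tcp [ 0.4597 -0.144   0.0466] rv [2.114 2.324 0.   ] F [-0.1  0.1 -2.9] op 0.237
[ 0.45974012 -0.14401291  0.04660654] [array([ 0.3, -0.2,  0.3]), array([0.02, 0.01, 0.02])] [array([-37.6,  -0.3,   0.3]), array([0.02, 0.01, 0.02])]
s14 scale 11.8 t 14.8667 tcp [ 0.4597 -0.144   0.0466] rv [2.114 2.324 0.   ] F [-0.5  0.2 -1.4] op 0.239
(345, 255) [ 0.4379 -0.1047  0.0636]
(340, 230) [ 0.4358 -0.0962  0.0641]
(450, 255) [ 0.4706 -0.0969  0.0864]
(397, 250) [ 0.4554 -0.0981  0.0808]
(397, 300) [ 0.4569 -0.1141  0.081 ]
(397, 440) [ 0.4621 -0.1684  0.0764]
(397, 480) [ 0.4637 -0.185   0.0776]
```

View pics/w14.png

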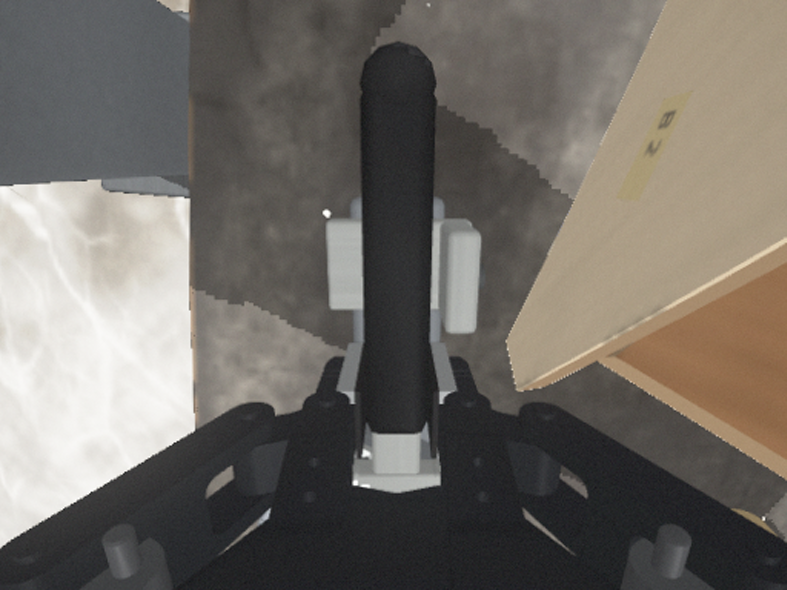

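View pics/s14.png

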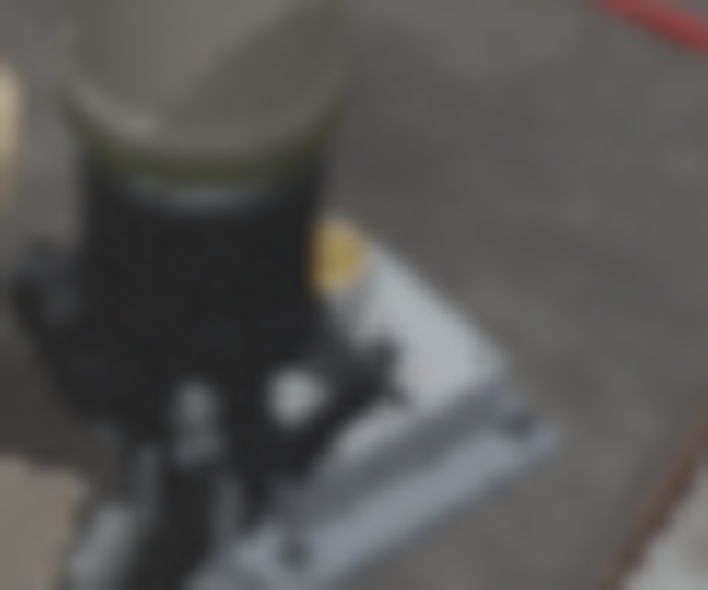

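The sleeve top reads z=0.081, so the underside is at 0.067, 3 mm above the ledge (0.064). The handle is central beside the lug at (460,280). I slide it in.

Request:
step_arm --commands '[[[-6,0,0],[0,0,0]],[[-12,0,0],[0,0,0]],[[-18,0,0],[0,0,0]],[[-24,0,0],[0,0,0]],[[-28,0,0],[0,0,0]]]'

```text
time: 15.33
eef_pos: [0.4623, -0.1729, 0.0464]
tool_rot: [2.114, 2.323, -0.0]
ft_force: [0.5, 0.7, -2.0]
opening: 0.235
```

```bash
python3 -c "
from snap import *
s=r.state();print(s['eef_pos'],s['ft_force'],s['ft_torque'],goto(s,[.4630,-.1815,.0463],95.4))"
```

```text
[ 0.46229117 -0.17291462  0.04642839] [ 0.47851023  0.68767104 -1.97215939] [ 0.00316078 -0.02324293  0.01740232] [array([-8.6, -0.1,  0.1]), array([ 0.01,  0.02, -0.02])]
```

No contact yet. On to the end of the slide.

Request:
step_arm --commands '[[[-3,0,0],[0,0,0]],[[-6,0,0],[0,0,0]],[[-9,0,0],[0,0,0]],[[-9,0,0],[0,0,0]],[[-9,0,0],[0,0,0]]]'

```text
time: 15.75
eef_pos: [0.463, -0.1809, 0.0464]
tool_rot: [-2.114, -2.324, -0.0]
ft_force: [-0.3, 0.0, -1.6]
opening: 0.231
```

Request:
step_arm --commands '[[[0,0,0],[0,0,0]],[[0,0,0],[0,0,0]],[[0,0,0],[0,0,0]]]'

```text
time: 16.0
eef_pos: [0.463, -0.1806, 0.0464]
tool_rot: [-2.114, -2.324, -0.0]
ft_force: [0.2, -0.1, -2.5]
opening: 0.233
```

```bash
python3 -c "
from snap import *
s,c,p,d=snap('w15');snap('t15','top',(282,162,352,212));snap('s15','scene',(250,140,310,190))
s=r.state();print(s['eef_pos'],s['ft_force'],s['ft_torque'],goto(s,[.4630,-.1815,.0463],95.4))"
```

```text
w15 scale 1.5364583333333333 t 16.0 tcp [ 0.463  -0.1806  0.0464] rv [-2.114 -2.324 -0.   ] F [ 0.2 -0.1 -2.5] op 0.233
t15 scale 11.285714285714286 t 16.05 tcp [ 0.463  -0.1806  0.0464] rv [-2.114 -2.324 -0.   ] F [-1.3  1.2 -2.6] op 0.236
s15 scale 11.8 t 16.1 tcp [ 0.463  -0.1806  0.0464] rv [-2.114 -2.324 -0.   ] F [ 0.2  0.4 -2.4] op 0.23
[ 0.46305662 -0.18067011  0.04639552] [-0.51353977 -0.55530357 -2.50919484] [-0.06294177  0.02619974  0.03946557] [array([-0.8, -0.1,  0.1]), array([ 0.  , -0.  ,  0.03])]
```

View pics/w15.png

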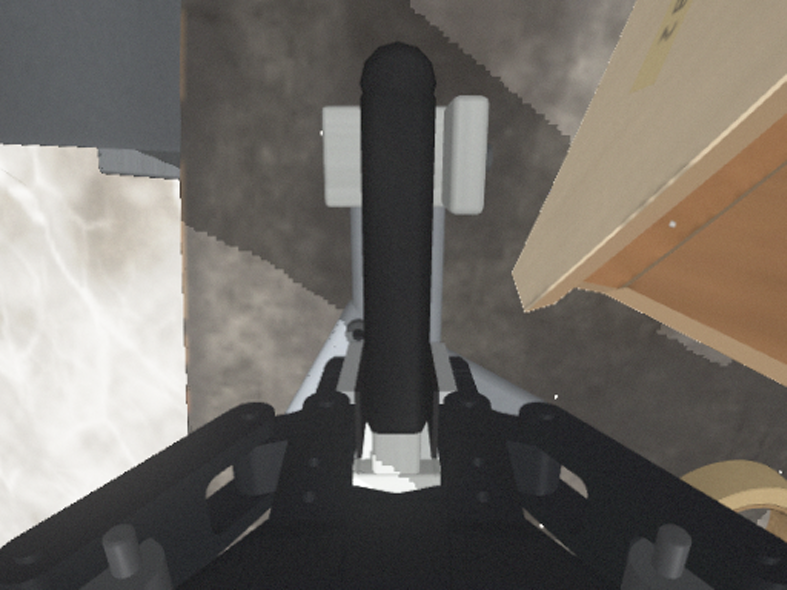

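View pics/t15.png

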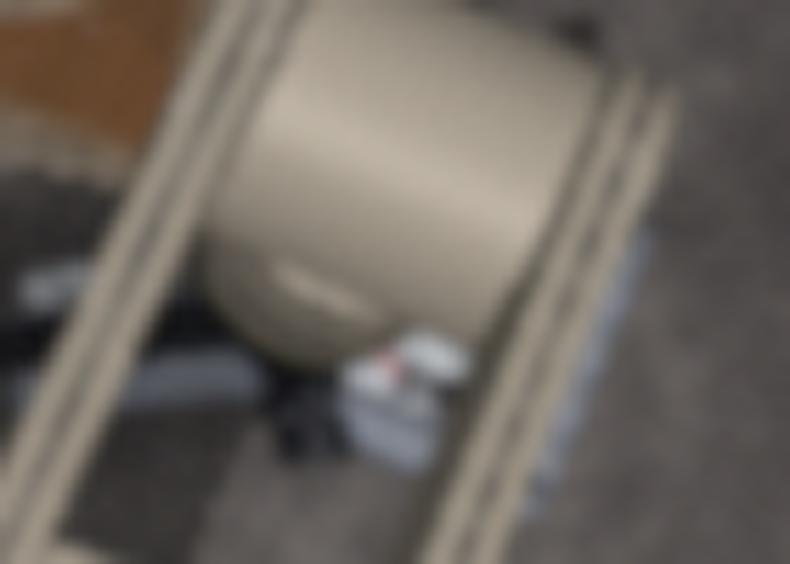

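It slid in without side force, and the handle lies centred on the ledge, next to the lug at (467,155). I'll lower it 2.5 mm and let go.

Request:
step_arm --commands '[[[-0.5,0,1],[0,0,0]],[[-0.5,0,2],[0,0,0]],[[-0.5,0,2.5],[0,0,0]],[[-0.5,0,2.5],[0,0,0]]]'

```text
time: 16.48
eef_pos: [0.463, -0.1812, 0.0437]
tool_rot: [-2.114, -2.324, 0.0]
ft_force: [-0.1, 0.3, -2.4]
opening: 0.233
```

Request:
step_arm --commands '[[[0,0,0],[0,0,0]],[[0,0,0],[0,0,0]],[[0,0,0],[0,0,0]],[[0,0,0],[0,0,0]]]' --claw 36

```text
time: 16.82
eef_pos: [0.4633, -0.1814, 0.0441]
tool_rot: [2.114, 2.324, 0.0]
ft_force: [0.0, 1.0, 0.3]
opening: 0.417
```

Request:
step_arm --commands '[[[0,0,0],[0,0,0]],[[0,0,0],[0,0,0]]]'

```text
time: 16.98
eef_pos: [0.4632, -0.1813, 0.044]
tool_rot: [2.114, 2.324, 0.0]
ft_force: [0.1, -0.2, -0.4]
opening: 0.426
```

```bash
python3 -c "
from snap import *
s,c,p,d=snap('w16');C=cloud(c,d);k=1.5364583
for u,v in [(397,100),(397,250),(397,440),(397,480)]: print((u,v),C[int(v/k),int(u/k)].round(4))
"
```

```text
w16 scale 1.5364583333333333 t 16.9833 tcp [ 0.4632 -0.1813  0.044 ] rv [2.114 2.324 0.   ] F [ 0.1 -0.2 -0.4] op 0.426
(397, 100) [ 0.4548 -0.0932  0.0785]
(397, 250) [ 0.4588 -0.1353  0.0785]
(397, 440) [ 0.4656 -0.2063  0.073 ]
(397, 480) [ 0.4672 -0.2225  0.0747]
```

View pics/w16.png

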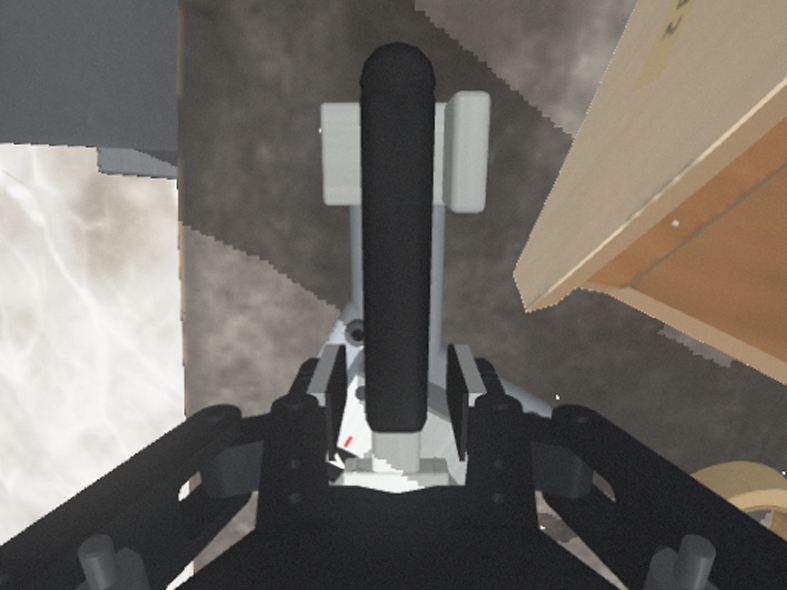

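The sleeve top is now at 0.0785, so the underside is at 0.0645, level on ledge and collar. I rise straight up and inspect.

Request:
step_arm --commands '[[[0,0,-15],[0,0,0]],[[0,0,-40],[0,0,0]],[[0,0,-80],[0,0,0]],[[-20,0,-120],[0,0,0]],[[-50,0,-150],[0,0,0]]]'

```text
time: 17.45
eef_pos: [0.4681, -0.2274, 0.1942]
tool_rot: [2.11, 2.326, 0.002]
ft_force: [1.1, -0.9, 0.6]
opening: 0.42
```

Request:
step_arm --commands '[[[0,0,0],[0,0,0]],[[0,0,0],[0,0,0]],[[0,0,0],[0,0,0]],[[0,0,0],[0,0,0]]]'

```text
time: 17.78
eef_pos: [0.4666, -0.2274, 0.1893]
tool_rot: [-2.111, -2.322, 0.001]
ft_force: [0.0, -0.6, 0.3]
opening: 0.426
```

```bash
python3 -c "
from snap import *
s,c,p,d=snap('w17')
k=1.5364583;print('axis .098',proj(c,[.4702,-.2572,.098])*k,'hex88',proj(c,[.4702,-.2572,.088])*k,'ledgept',proj(c,[.4561,-.1079,.0785])*k)
"
```

```text
w17 scale 1.5364583333333333 t 17.7833 tcp [ 0.4666 -0.2274  0.1893] rv [-2.111e+00 -2.322e+00  1.000e-03] F [ 0.  -0.6  0.3] op 0.426
axis .098 [[397.78129441 330.35683212]] hex88 [[397.76310358 324.73377124]] ledgept [[398.25660951  79.27415997]]
```

View pics/w17.png

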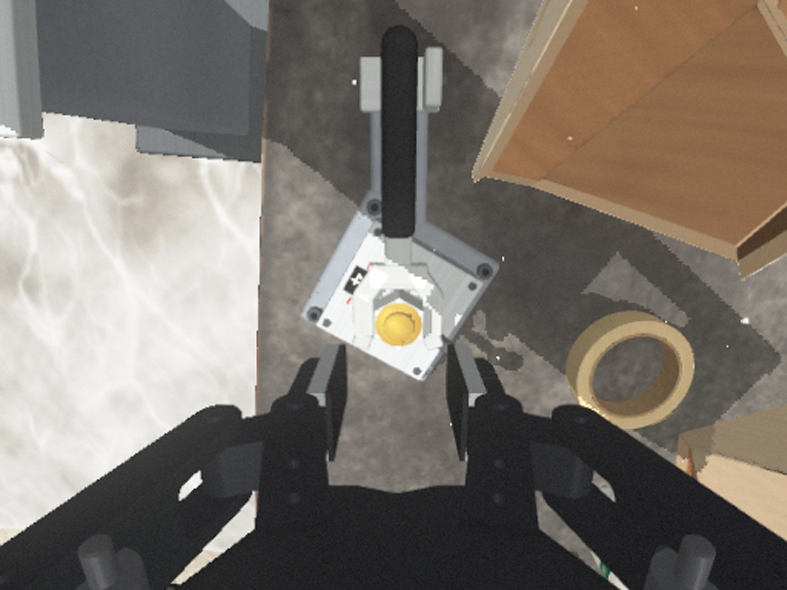

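```bash
python3 -c "
from snap import *
c,p,d=load('w17')
x0,y0,x1,y1=190,140,330,250
cv2.imwrite('pics/w17z.png',cv2.resize(p[y0:y1,x0:x1],None,fx=5.3,fy=5.3,interpolation=cv2.INTER_CUBIC))
C=cloud(c,d);k=1.5364583
for u,v in [(398,60),(398,200),(398,280),(360,320),(440,320),(365,85)]: print((u,v),C[int(v/k),int(u/k)].round(4))
"
```

```text
(398, 60) [ 0.4549 -0.0975  0.0789]
(398, 200) [ 0.4627 -0.1778  0.0784]
(398, 280) [ 0.4678 -0.2306  0.0737]
(360, 320) [ 0.4442 -0.2612  0.0742]
(440, 320) [ 0.4987 -0.2557  0.0749]
(365, 85) [ 0.4351 -0.1104  0.0646]
```

View pics/w17z.png

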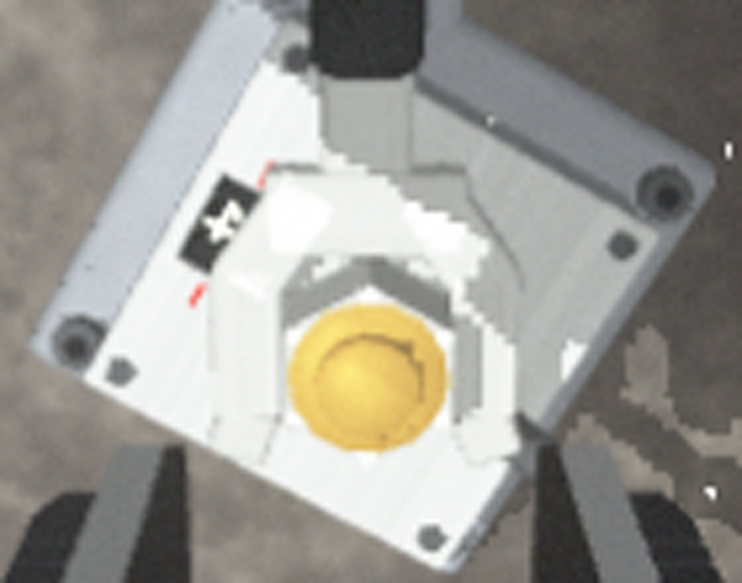

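```bash
python3 -c "
from snap import *
c,p,d=load('w17')
f=lambda L:[(190+(u+.5)/5.3-.5,140+(v+.5)/5.3-.5) for u,v in L]
A=np.array([.4702,-.2572]);e=np.array([-.0941,.9956]);n=np.array([.9956,.0941])
for nm,L,z in [('back x=37',[(275,170),(462,170)],.074),('tips x=-24',[(232,462),(485,462)],.074),('sleeve start 55',[(367,77)],.076),('shank edges',[(322,120),(412,120)],.073)]:
    P=onz(c,f(L),z)[:,:2]-A; print(nm,(P@e*1000).round(1),(P@n*1000).round(1))
k=1.5364583
P=onz(c,[(399/k,26/k)],.072)[:,:2]-A;print('end 181',P@e,P@n)
E=onz(c,[(383/k,80/k),(416/k,80/k)],.073)[:,:2]-A;print('sleeve at ledge lateral',E@n,E@e)
s=r.state();print(s['eef_pos'],s['qpos'])
"
```

```text
back x=37 [37.7 37.7] [-17.8  18.1]
tips x=-24 [-23.1 -23. ] [-27.4  24. ]
sleeve start 55 [56.] [-0.1]
shank edges [47.2 47.3] [-8.7  8.5]
end 181 [0.18065336] [0.00040196]
sleeve at ledge lateral [-0.00913511  0.0106717 ] [0.15055141 0.15056955]
[ 0.46654748 -0.22733361  0.18915418] [-5.52331108e-01 -7.52486200e-02  1.73662094e+00  1.43104851e-04
  1.48375283e+00 -6.47401402e-01]
```

The spanner's origin is within 1 mm of the axis, the handle is within 1 mm of the arm line, the top faces are level, and the 4 is in the window at zoomed (222,222). Step 2 holds. Next comes the lever: the grip is hidden behind the right finger at about (0.534,-0.305). I'll turn the tool so its x points inward, and look there.

```bash
python3 -c "
from snap import *
s=r.state();print(goto(s,[.545,-.313,.19],143.4))"
```

```text
[array([-92.7,  70. ,  -1.2]), array([ -0.09,  -0.19, -47.95])]
```

Request:
step_arm --commands '[[[-18,14,0],[0,0,-7]],[[-37,28,0],[0,0,-14]],[[-56,42,0],[0,0,-21]],[[-75,56,0],[0,0,-28]],[[-92,70,0],[0,0,-35]]]' --claw 60

```text
time: 18.25
eef_pos: [0.546, -0.3133, 0.1893]
tool_rot: [-1.306, -2.854, -0.001]
ft_force: [1.0, 0.0, 0.4]
opening: 0.699
```

Request:
step_arm --commands '[[[0,0,0],[0,0,-7]],[[0,0,0],[0,0,-13]],[[0,0,0],[0,0,-13]],[[0,0,0],[0,0,-13]]]'

```text
time: 18.58
eef_pos: [0.5454, -0.3125, 0.1897]
tool_rot: [-0.989, -2.979, -0.001]
ft_force: [0.1, 0.3, -0.6]
opening: 0.705
```

```bash
python3 -c "
from snap import *
s,c,p,d=snap('w18')
"
```

```text
w18 scale 1.5364583333333333 t 18.5833 tcp [ 0.5454 -0.3125  0.1897] rv [-9.890e-01 -2.979e+00 -1.000e-03] F [ 0.1  0.3 -0.6] op 0.705
```

View pics/w18.png

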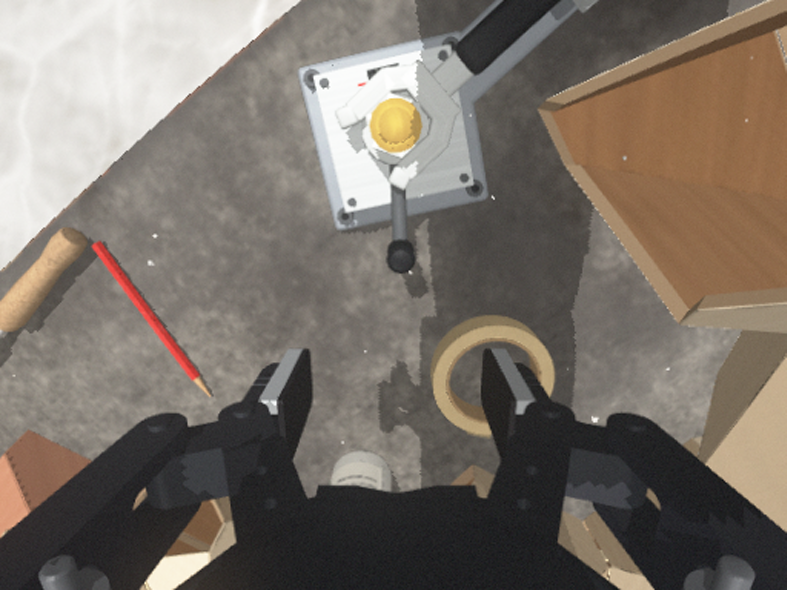

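The lever grip's top is at (401,256) and the dome is at (395,125). The tape roll at (493,375) lies on the table beyond the grip.

```bash
python3 -c "
from snap import *
c,p,d=load('w18');k=1.5364583
C=cloud(c,d);print(C[int(252/k),int(401/k)].round(4),C[int(260/k),int(401/k)].round(4))
G=onz(c,[((401.5)/k-.3,(257)/k-.3)],.0895)[0,:2];A=np.array([.4702,-.2572]);v=G-A;print('grip',G,np.linalg.norm(v),np.rad2deg(np.arctan2(v[1],v[0])))
a=np.arctan2(v[1],v[0]);g=A+.08*np.array([np.cos(a),np.sin(a)]);h=np.rad2deg(a)+180
print('ang',np.rad2deg(a),'g',g,'rod z',C[int(205/k),int(400/k)].round(4),'tape',C[int(330/k),int(490/k)].round(4))
print('bottle',C[int(470/k),int(360/k)].round(4))
s=r.state();print(goto(s,[g[0],g[1],.09],h),goto(s,[g[0],g[1],.038],h))
"
```

```text
[ 0.5319 -0.2993  0.0904] [ 0.5356 -0.3021  0.0913]
grip [ 0.53492705 -0.30038192] 0.07780918672053748 -33.7087830803888
ang -33.7087830803888 g [ 0.53674952 -0.30159776] rod z [ 0.5108 -0.2834  0.0593] tape [ 0.6369 -0.2862  0.0251]
bottle [ 0.6773 -0.4511  0.0316]
[array([ 13.5,   3.6, 100.2]), array([ 0.  , -0.1 , -3.06])] [array([ 13.4,   3.6, 152.2]), array([ 0.  , -0.1 , -3.06])]
```

Request:
step_arm --commands '[[[6,2,25],[0,0,-3]],[[13.5,3.5,55],[0,0,-3]],[[13.5,3.5,85],[0,0,-3]],[[13.5,3.5,100],[0,0,-3]],[[13.5,3.5,100],[0,0,-3]]]' --claw 48

```text
time: 19.05
eef_pos: [0.534, -0.3, 0.0859]
tool_rot: [-0.909, -2.999, -0.004]
ft_force: [-1.0, 0.6, -0.9]
opening: 0.565
```

Request:
step_arm --commands '[[[0,0,0],[0,0,0]],[[0,0,0],[0,0,0]],[[0,0,0],[0,0,0]]]'

```text
time: 19.3
eef_pos: [0.5386, -0.3035, 0.0937]
tool_rot: [0.908, 3.004, -0.002]
ft_force: [0.3, -0.5, 0.6]
opening: 0.565
```

```bash
python3 -c "
from snap import *
s,c,p,d=snap('w19');print(goto(s,[.5367,-.3016,.042],146.3))
"
```

```text
w19 scale 1.5364583333333333 t 19.3 tcp [ 0.5386 -0.3035  0.0937] rv [ 9.080e-01  3.004e+00 -2.000e-03] F [ 0.3 -0.5  0.6] op 0.565
[array([ 2.8,  0.5, 51.7]), array([-0.  ,  0.21,  0.08])]
```

View pics/w19.png

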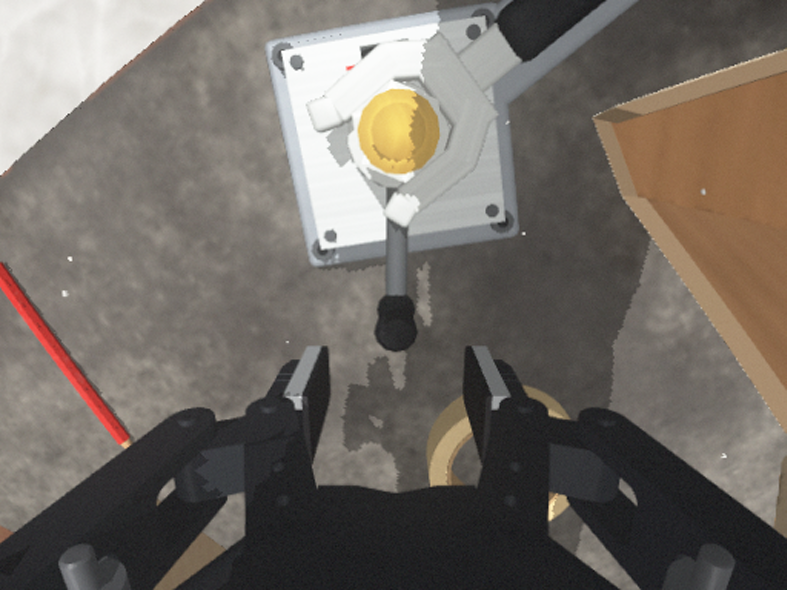

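The grip (396,325) is centred between the fingers (320 and 470). I go down over it, leaving the jaws open.

Request:
step_arm --commands '[[[1,0,12],[0,0,0]],[[2,0,25],[0,0,0]],[[2,0,38],[0,0,0]],[[2,0,48],[0,0,0]],[[2,0,48],[0,0,0]]]'

```text
time: 19.77
eef_pos: [0.533, -0.2999, 0.0388]
tool_rot: [-0.906, -3.002, -0.003]
ft_force: [-1.0, -0.2, -0.3]
opening: 0.563
```

Request:
step_arm --commands '[[[0,0,0],[0,0,0]],[[0,0,0],[0,0,0]],[[0,0,0],[0,0,0]],[[0,0,0],[0,0,0]]]'

```text
time: 20.1
eef_pos: [0.5362, -0.302, 0.0442]
tool_rot: [0.907, 3.006, -0.001]
ft_force: [0.3, -0.6, -0.1]
opening: 0.561
```

```bash
python3 -c "
from snap import *
s,c,p,d=snap('w20');print(goto(s,[.5367,-.3016,.042],146.3))
"
```

```text
w20 scale 1.5364583333333333 t 20.1 tcp [ 0.5362 -0.302   0.0442] rv [ 9.070e-01  3.006e+00 -1.000e-03] F [ 0.3 -0.6 -0.1] op 0.561
[array([-0.2,  0.6,  2.2]), array([0.  , 0.09, 0.12])]
```

View pics/w20.png

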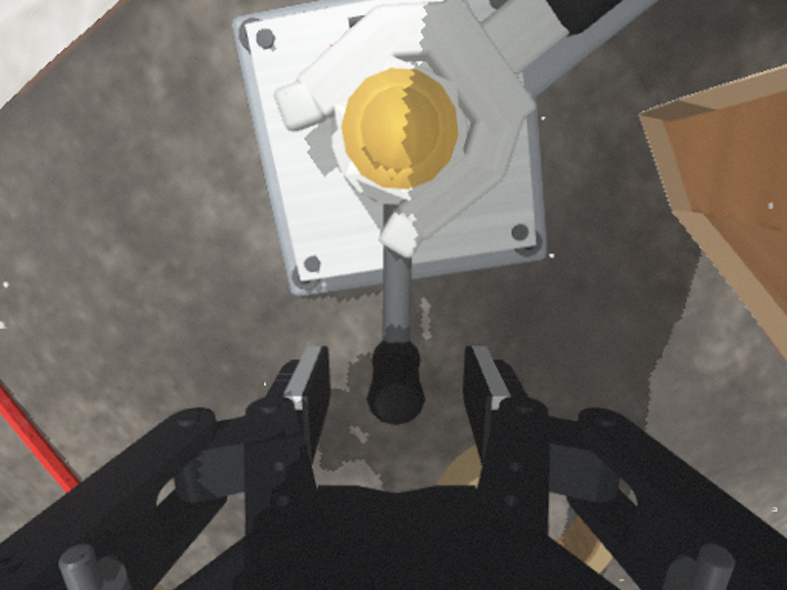

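The fingers straddle the grip (395,385). I close lightly on it, then swing clockwise around the axis in 5° steps.

Request:
step_arm --commands '[[[0,0,1],[0,0,0]],[[0,0,1],[0,0,0]],[[0,0,1],[0,0,0]],[[0,0,1],[0,0,0]],[[0,0,1],[0,0,0]]]' --claw 12 --squeeze 20

```text
time: 20.57
eef_pos: [0.5356, -0.3017, 0.0424]
tool_rot: [0.908, 3.007, -0.0]
ft_force: [0.1, -1.6, 1.0]
opening: 0.193
```

Request:
step_arm --commands '[[[0,0,0],[0,0,0]],[[0,0,0],[0,0,0]]]'

```text
time: 20.73
eef_pos: [0.5357, -0.3017, 0.0424]
tool_rot: [0.907, 3.007, -0.0]
ft_force: [0.2, -0.5, 1.5]
opening: 0.192
```

Request:
step_arm --commands '[[[0.3,-7,0],[0,0,5]],[[1.2,-13.9,0],[0,0,10]],[[2.7,-20.7,0.2],[0,0,15]],[[4.8,-27.4,0.3],[0,0,20]],[[7.5,-33.8,0.4],[0,0,25]]]'

```text
time: 21.15
eef_pos: [0.5105, -0.3255, 0.0418]
tool_rot: [-1.543, -2.737, -0.001]
ft_force: [-0.1, 0.2, 0.1]
opening: 0.191
```

```bash
python3 -c "
from snap import *
s,c,p,d=snap('w21');v=s['eef_pos'][:2]-np.array([.4702,-.2572]);print(np.linalg.norm(v),np.rad2deg(np.arctan2(v[1],v[0])),s['ft_force'],s['ft_torque'])
"
```

```text
w21 scale 1.5364583333333333 t 21.15 tcp [ 0.5105 -0.3255  0.0418] rv [-1.543e+00 -2.737e+00 -1.000e-03] F [-0.1  0.2  0.1] op 0.191
0.07928994016681504 -59.418446090546226 [-0.07936292  0.21903523  0.10262376] [ 0.22129175 -0.13038716 -0.00989974]
```

View pics/w21.png

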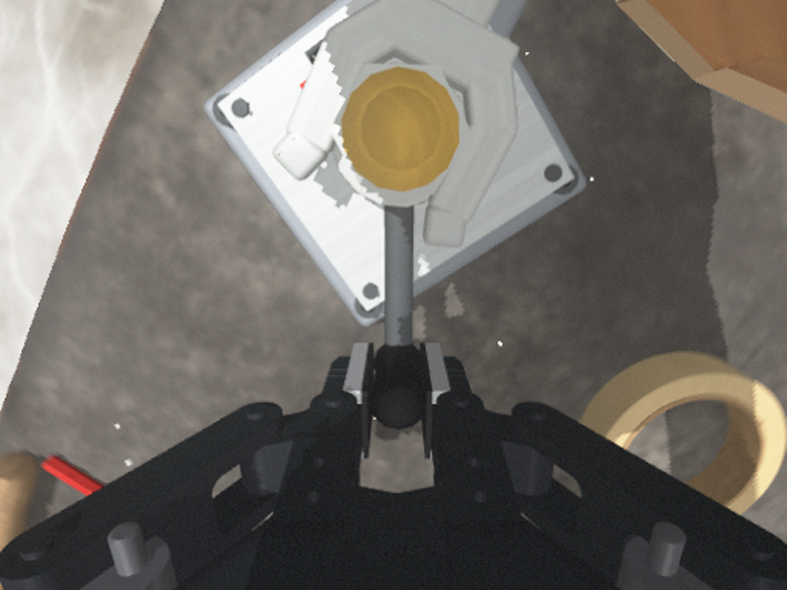

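The grip is firmly held at (400,385), the forces are near zero, and the lever is now at -59° world. The target is -139°.

Request:
step_arm --commands '[[[0.3,-7,0],[0,0,5]],[[1.2,-13.9,0],[0,0,10]],[[2.7,-20.7,0.2],[0,0,15]],[[4.8,-27.4,0.3],[0,0,20]],[[7.5,-33.8,0.4],[0,0,25]]]'

```text
time: 21.62
eef_pos: [0.4778, -0.3362, 0.0412]
tool_rot: [-2.096, -2.34, -0.001]
ft_force: [0.5, 1.9, -0.4]
opening: 0.19
```

Request:
step_arm --commands '[[[0.3,-7,0],[0,0,5]],[[1.2,-13.9,0],[0,0,10]],[[2.7,-20.7,0.2],[0,0,15]],[[4.8,-27.4,0.3],[0,0,20]],[[7.5,-33.8,0.4],[0,0,25]]]'

```text
time: 22.03
eef_pos: [0.4434, -0.3321, 0.0407]
tool_rot: [-2.552, -1.831, -0.002]
ft_force: [2.3, 3.5, -1.4]
opening: 0.188
```

```bash
python3 -c "
from snap import *
s,c,p,d=snap('w22');v=s['eef_pos'][:2]-np.array([.4702,-.2572]);print(np.linalg.norm(v),np.rad2deg(np.arctan2(v[1],v[0])),s['ft_force'],s['ft_torque'])
"
```

```text
w22 scale 1.5364583333333333 t 22.0333 tcp [ 0.4434 -0.3321  0.0407] rv [-2.552e+00 -1.831e+00 -2.000e-03] F [ 2.3  3.5 -1.4] op 0.188
0.07958702858438711 -109.65933185827008 [ 2.32707547  3.50158055 -1.39705281] [ 0.44449673 -0.42954933  0.01630446]
```

View pics/w22.png

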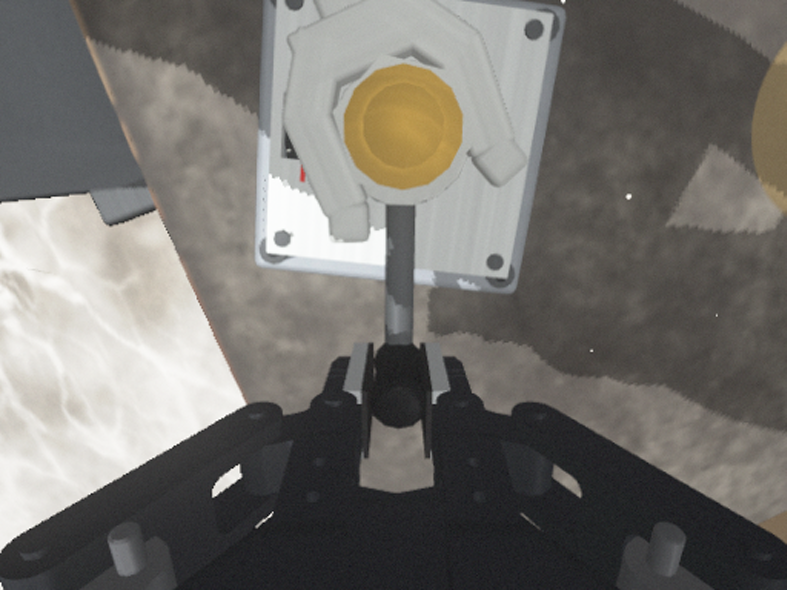

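Lever at -109.7°, with 29.5° to go. Now 20° more, then small steps.

Request:
step_arm --commands '[[[0.2,-5.6,0],[0,0,4]],[[0.8,-11.1,0],[0,0,8]],[[1.7,-16.6,0.1],[0,0,12]],[[3.1,-22,0.2],[0,0,16]],[[4.8,-27.4,0.3],[0,0,20]]]'

```text
time: 22.5
eef_pos: [0.4195, -0.3187, 0.0403]
tool_rot: [-2.829, -1.363, -0.002]
ft_force: [4.8, 3.9, -2.9]
opening: 0.19
```

Request:
step_arm --commands '[[[0.1,-2.8,0],[0,0,2]],[[0.2,-5.6,0],[0,0,4]],[[0.5,-8.4,0],[0,0,6]],[[0.5,-8.4,0],[0,0,6]]]'

```text
time: 22.83
eef_pos: [0.4133, -0.313, 0.0403]
tool_rot: [-2.896, -1.215, -0.002]
ft_force: [5.3, 3.6, -3.9]
opening: 0.191
```

```bash
python3 -c "
from snap import *
s,c,p,d=snap('w23');v=s['eef_pos'][:2]-np.array([.4702,-.2572]);print(np.linalg.norm(v),np.rad2deg(np.arctan2(v[1],v[0])),s['ft_force'],s['ft_torque'])
"
```

```text
w23 scale 1.5364583333333333 t 22.8333 tcp [ 0.4133 -0.313   0.0403] rv [-2.896e+00 -1.215e+00 -2.000e-03] F [ 5.3  3.6 -3.9] op 0.191
0.07968532234525882 -135.59713027742927 [ 5.27158218  3.61770545 -3.90888349] [ 0.47068611 -0.76635512 -0.03296283]
```

View pics/w23.png

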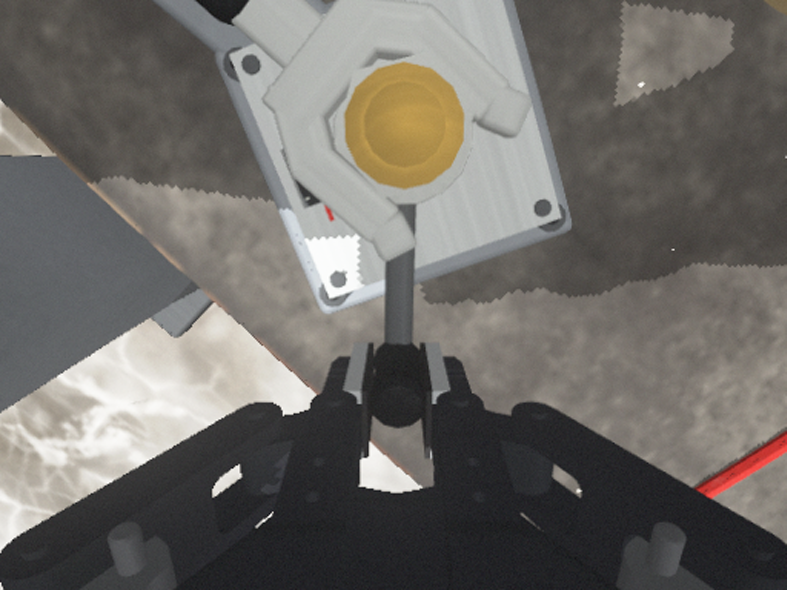

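3.6° (5 mm) remains to the nominal tight angle. I ease on by 4°, then check for the stop.

Request:
step_arm --commands '[[[0.1,-1.4,0],[0,0,1]],[[0.1,-2.8,0],[0,0,2]],[[0.2,-4.2,0],[0,0,3]],[[0.3,-5.6,0],[0,0,4]],[[0.3,-5.6,0],[0,0,4]]]'

```text
time: 23.3
eef_pos: [0.4102, -0.3094, 0.0405]
tool_rot: [2.936, 1.116, 0.003]
ft_force: [7.4, 0.7, -7.0]
opening: 0.194
```

```bash
python3 -c "
from snap import *
s=r.state();v=s['eef_pos'][:2]-np.array([.4702,-.2572]);print(np.linalg.norm(v),np.rad2deg(np.arctan2(v[1],v[0])),s['ft_force'],s['ft_torque'])
"
```

```text
0.07949674496885774 -138.9729378696042 [ 7.38959639  0.71207466 -6.97793906] [ 0.17165585 -1.19424096 -0.0077302 ]
```

Request:
step_arm --commands '[[[0,-1,-0.5],[0,0,0.5]],[[0,-2,-1],[0,0,1]],[[0,-3,-1],[0,0,1.5]],[[0,-3,-1],[0,0,1.5]]]'

```text
time: 23.63
eef_pos: [0.4094, -0.3079, 0.0412]
tool_rot: [2.948, 1.077, 0.006]
ft_force: [16.5, -4.7, -16.4]
opening: 0.198
```

```bash
python3 -c "
from snap import *
s,c,p,d=snap('w24');v=s['eef_pos'][:2]-np.array([.4702,-.2572]);print(np.linalg.norm(v),np.rad2deg(np.arctan2(v[1],v[0])),s['ft_force'],s['ft_torque'])
"
```

```text
w24 scale 1.5364583333333333 t 23.6333 tcp [ 0.4094 -0.3079  0.0412] rv [2.948 1.077 0.006] F [ 16.5  -4.7 -16.4] op 0.198
0.0791288348137354 -140.16538370961683 [ 16.50318712  -4.65025155 -16.38957257] [-0.65798569 -2.42286609  0.13980202]
```

View pics/w24.png

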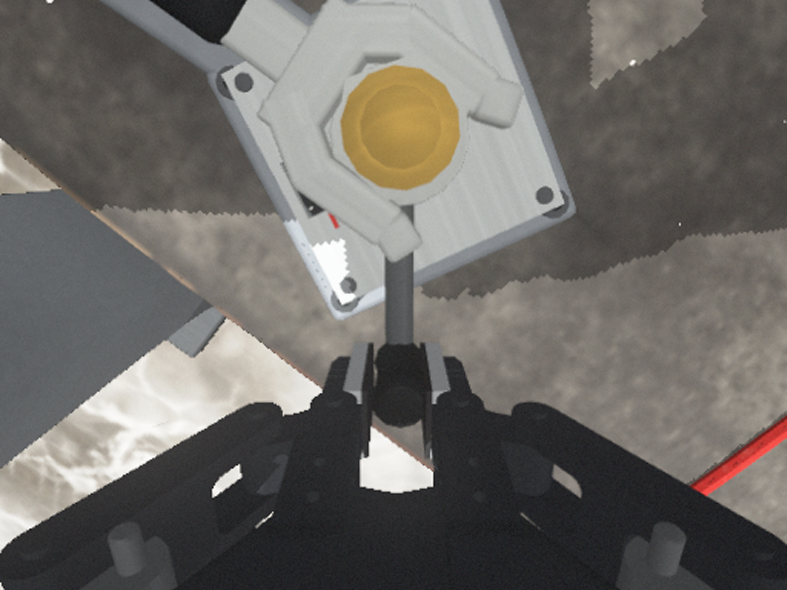

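The force climbs to 17 N sideways and the grip is at -140°, so the nut is on its stop. I back the command off, open and rise.

Request:
step_arm --commands '[[[0,1,0.5],[0,0,-0.5]],[[0,2,1],[0,0,-1]],[[0,2,1],[0,0,-1]]]'

```text
time: 23.93
eef_pos: [0.4099, -0.309, 0.0405]
tool_rot: [2.94, 1.105, 0.004]
ft_force: [8.6, 0.7, -7.1]
opening: 0.192
```

Request:
step_arm --commands '[[[0,0,0],[0,0,0]],[[0,0,0],[0,0,0]],[[0,0,0],[0,0,0]],[[0,0,0],[0,0,0]]]' --claw 42

```text
time: 24.27
eef_pos: [0.4082, -0.3094, 0.0408]
tool_rot: [-2.943, -1.1, 0.0]
ft_force: [0.2, 0.6, 1.1]
opening: 0.491
```

Request:
step_arm --commands '[[[0,0,-10],[0,0,0]],[[0,0,-30],[0,0,0]],[[0,0,-65],[0,0,0]],[[0,0,-105],[0,0,0]],[[0,0,-140],[0,0,0]]]'

```text
time: 24.68
eef_pos: [0.408, -0.3092, 0.1836]
tool_rot: [2.943, 1.098, 0.0]
ft_force: [0.5, -0.3, -0.4]
opening: 0.489
```

Request:
step_arm --commands '[[[0,0,0],[0,0,0]],[[0,0,0],[0,0,0]],[[0,0,0],[0,0,0]],[[0,0,0],[0,0,0]]]'

```text
time: 25.02
eef_pos: [0.4075, -0.3087, 0.1794]
tool_rot: [-2.941, -1.098, 0.002]
ft_force: [-0.1, -0.2, -0.1]
opening: 0.49
```

```bash
python3 -c "
from snap import *
s,c,p,d=snap('w25')
"
```

```text
w25 scale 1.5364583333333333 t 25.0167 tcp [ 0.4075 -0.3087  0.1794] rv [-2.941e+00 -1.098e+00  2.000e-03] F [-0.1 -0.2 -0.1] op 0.49
```

View pics/w25.png

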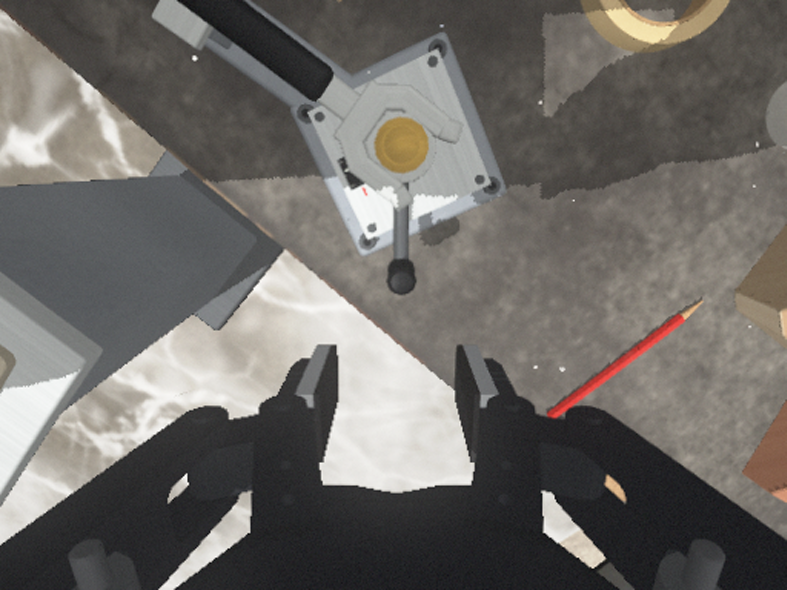

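```bash
python3 -c "
from snap import *
c,p,d=load('w25');k=1.5364583
A=np.array([.4702,-.2572])
for z in (.088,.0895):
  G=onz(c,[(401.5/k-.3,279/k-.3)],z)[0,:2];v=G-A;print('grip',G,np.linalg.norm(v),np.rad2deg(np.arctan2(v[1],v[0])),'to tight',np.linalg.norm(G-[.4096,-.3095]))
C=cloud(c,d);print(C[int(276/k),int(401/k)])
s=r.state();print(goto(s,[.40,-.235,.20],-22))
"
```

```text
grip [ 0.41152428 -0.30829211] 0.07780259389578367 -138.9521564853484 to tight 0.0022719719283838644
grip [ 0.41181396 -0.30802137] 0.07740634514149812 -138.96248206609926 to tight 0.002662317291637053
[ 0.41273745 -0.30596413  0.08889212]
[array([ 42.6, -60.5, -20.7]), array([-0.14,  0.11, 62.92])]
```

View dial.

The lever is at -138.95° and the tight angle is -139.2°, so it is seated. One more look from the window's side checks the 4 and the spanner.

Request:
step_arm --commands '[[[8,-12,-5],[0,0,7]],[[17,-24,-10],[0,0,14]],[[25,-36,-15],[0,0,21]],[[34,-48,-20],[0,0,28]],[[42,-60,-20],[0,0,35]]]'

```text
time: 25.48
eef_pos: [0.4003, -0.2356, 0.2002]
tool_rot: [-3.137, -0.153, 0.002]
ft_force: [0.0, -0.6, 0.1]
opening: 0.494
```

Request:
step_arm --commands '[[[0,0,0],[0,0,7]],[[0,0,0],[0,0,14]],[[0,0,0],[0,0,21]],[[0,0,0],[0,0,28]],[[0,0,0],[0,0,28]]]'

```text
time: 25.9
eef_pos: [0.4, -0.2359, 0.1992]
tool_rot: [-3.081, 0.61, 0.004]
ft_force: [-0.1, -0.0, 0.1]
opening: 0.492
```

Request:
step_arm --commands '[[[0,0,0],[0,0,0]],[[0,0,0],[0,0,0]],[[0,0,0],[0,0,0]]]'

```text
time: 26.15
eef_pos: [0.4004, -0.2363, 0.2003]
tool_rot: [-3.084, 0.597, 0.001]
ft_force: [0.2, -0.1, -1.3]
opening: 0.492
```

```bash
python3 -c "
from snap import *
s,c,p,d=snap('w26')
x0,y0,x1,y1=180,60,340,180
cv2.imwrite('pics/w26z.png',cv2.resize(p[y0:y1,x0:x1],None,fx=4.9,fy=4.9,interpolation=cv2.INTER_CUBIC))
"
```

```text
w26 scale 1.5364583333333333 t 26.15 tcp [ 0.4004 -0.2363  0.2003] rv [-3.084e+00  5.970e-01  1.000e-03] F [ 0.2 -0.1 -1.3] op 0.492
```

View pics/w26.png

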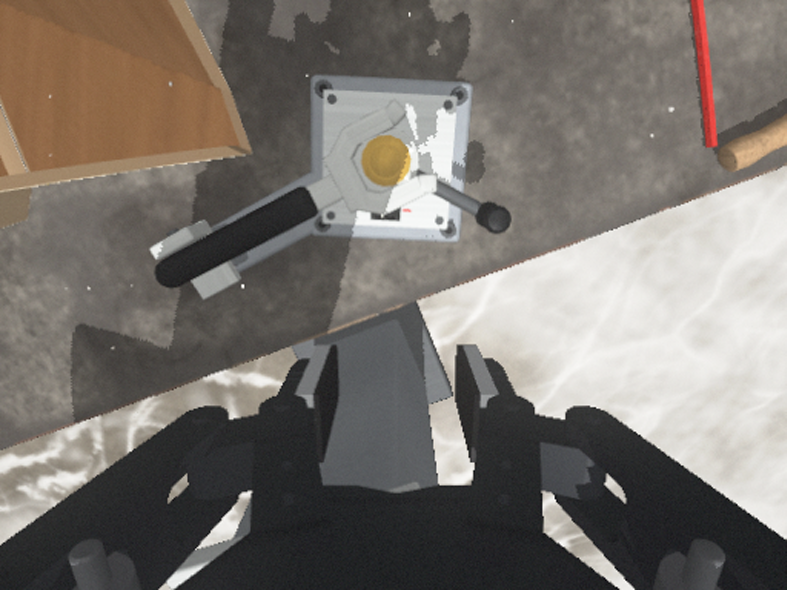

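View pics/w26z.png

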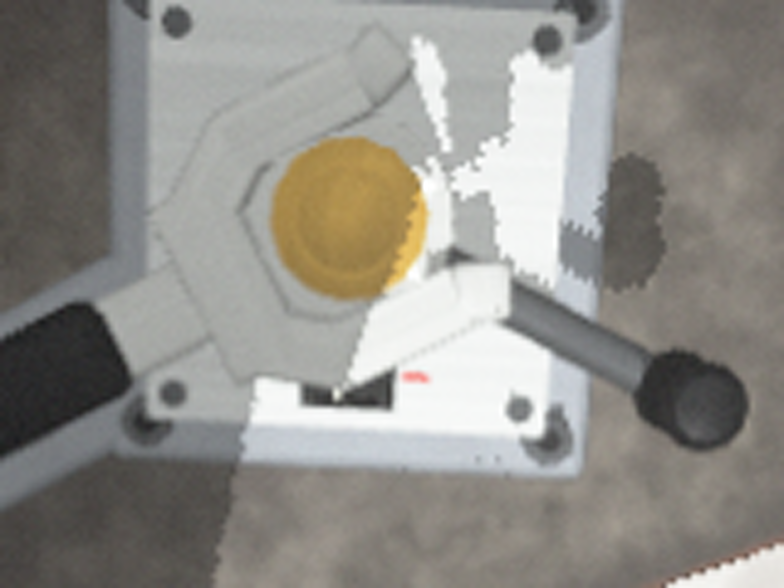

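The window is partly hidden by the spanner head, with the 4's foot at zoomed (340,392) and the window spanning 303–392. So I also measure the spanner pose, because the hex follows it.

```bash
python3 -c "
from snap import *
c,p,d=load('w26');k=1.5364583
A=np.array([.4702,-.2572]);e=np.array([-.0941,.9956]);n=np.array([.9956,.0941])
f=lambda L:[(180+(u+.5)/4.9-.5,60+(v+.5)/4.9-.5) for u,v in L]
g=lambda L:[((u+.5)/k-.5,(v+.5)/k-.5) for u,v in L]
st=onz(c,f([(112,342)]),.076)[0,:2];en=onz(c,g([(157,280)]),.071)[0,:2]
for nm,P in [('start55',st),('end181',en)]: print(nm,((P-A)@e*1000).round(1),((P-A)@n*1000).round(1))
v=en-st;print('handle angle',np.rad2deg(np.arctan2(v[1],v[0])))
sh=onz(c,f([(97,305),(133,378),(180,270),(212,338)]),.073)[:,:2]-A;print('shank',(sh@e*1000).round(1),(sh@n*1000).round(1))
bk=onz(c,f([(155,212),(235,380)]),.074)[:,:2]-A;print('back37',(bk@e*1000).round(1),(bk@n*1000).round(1))
C=cloud(c,d)
for q in [(190,258),(290,210),(400,110),(425,185)]: print(q,C[int(q[1]/k),int(q[0]/k)].round(4))
ds=onz(c,f([(340,393)]),.044)[0,:2]-A; print('4 stem angle jack',np.rad2deg(np.arctan2(ds[1],ds[0]))+24.6)
"
python3 - <<'E'
import sys;sys.path.insert(0,'.')
import os;os.chdir('.')
from snap import *
# glyph stem in centred state for comparison (w7, spindle at 4)
c,p,d=load("w7");q=p[125:150,240:280]
cv2.imwrite("pics/w7z.png",cv2.resize(q,None,fx=16,fy=16,interpolation=cv2.INTER_CUBIC))
snap("t26","top");snap("s26","scene")
E
```

```text
start55 55.2 1.3
end181 183.5 4.0
handle angle 94.1545621965714
shank [54.8 55.7 36.1 36.9] [ 9.3 -7.2  7.5 -7.6]
back37 [34.8 36.7] [ 19.8 -17.4]
(190, 258) [ 0.4629 -0.1079  0.0773]
(290, 210) [ 0.4658 -0.186   0.0775]
(400, 110) [ 0.4962 -0.2767  0.0742]
(425, 185) [ 0.4469 -0.2744  0.0732]
4 stem angle jack 177.20661837092786
t26 scale 1.5364583333333333 t 26.2 tcp [ 0.4005 -0.2364  0.2004] rv [-3.084e+00  5.980e-01  1.000e-03] F [-0.4  0.3  0.2] op 0.491
s26 scale 1.5364583333333333 t 26.25 tcp [ 0.4006 -0.2365  0.2005] rv [-3.084e+00  5.990e-01  1.000e-03] F [ 0.7  0.4 -0.8] op 0.493
```

View pics/w7z.png

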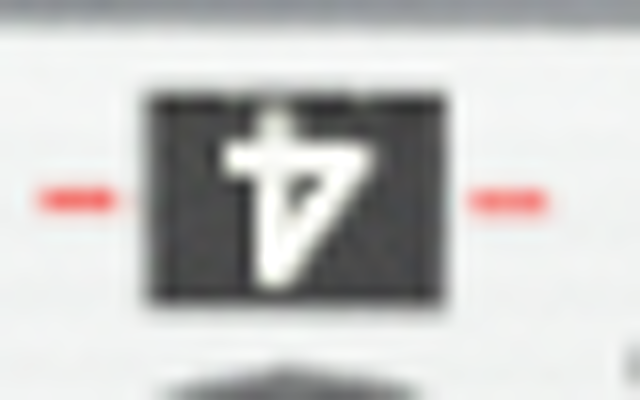

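View pics/t26.png

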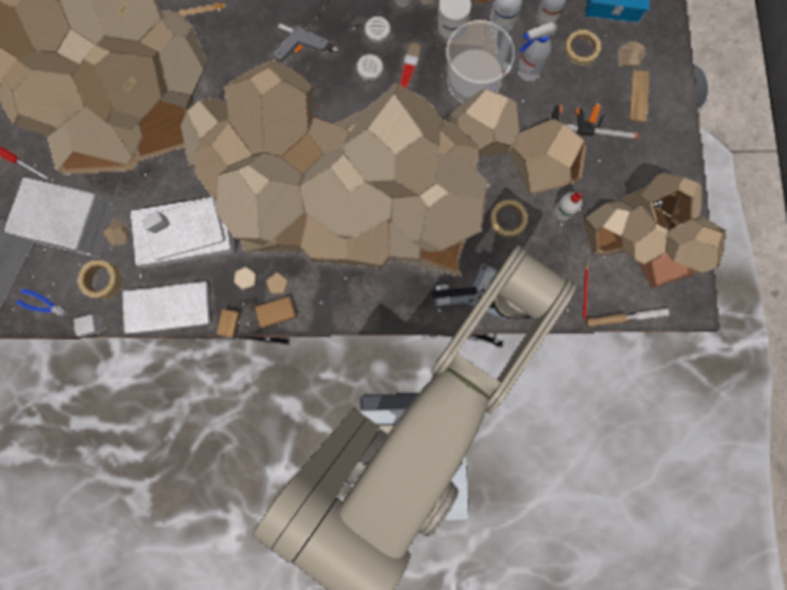

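The checks agree. The spindle is about 0.09 rad clockwise of centre, within the 0.2 limit. The handle rests towards the lug with the heel about 3.5 mm off, and the bystanders look unmoved. I hand it in.

```bash
python3 -c "
from plant import r,job
s=r.state();print(s['time'],s['joint_velocities'].round(4),s['ft_force']);print(job.finish_job())"
```

```text
26.3 [ 0.001  -0.0021  0.0005  0.0006  0.0011  0.0078] [-0.57094895 -0.07071878 -0.54178625]
the job is handed in; nothing more can be done
None
```

I turned the hex from just past 3 to 4, fitted the holding spanner with its handle on the bracket next to the lug, and swung the lever clockwise until the nut stopped. I then let go and moved clear. The job was handed in at 26.3 s; it reports no verdict.

**Last checks:**

| Item | Measured | Limit |
|---|---|---|
| Lever angle | -138.95° | about -139.2° when tight |
| Lever grip from its tight point | 2–3 mm | 8 mm |
| Spanner origin from the spindle axis | 1–2 mm | 6 mm |
| Spanner heel from the ledge point | about 3.5 mm, towards the lug | 18 mm |
| Spindle | about 0.09 rad clockwise of 4 | 0.2 rad |

- **Spanner:** its sleeve reads the same height along its length, so it lies level on the ledge and collar.
- **Nut:** the sideways force rose to about 17 N at the end of the swing, which I took as the hard stop.
- **Bystanders:** by eye they look unmoved in the last top picture; I did not measure them.

**What went wrong or is less certain:**
- **First grip:** it closed on the brass tip instead of the hex, because the finger tips sit 20–30 mm behind the reported tool point. I re-gripped lower.
- **Reading of the 4:** the spanner head partly hid the window in the last view. The 0.09 rad comes from the visible foot of the 4, and the handle angle (1.3° off the arm line) agrees with it given the play on the hex.

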